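# Unclamp the drilled toy cars and lock them in the tumbling drum

### The arm

A 7-joint arm with a two-finger parallel gripper is mounted at the origin on the work surface. World frame = base frame: x ahead of the robot, y to its left, z up, the work surface at z = 0. Lengths are in m, angles in rad, forces in N, time in s.
With the tool pointing down it reaches from about 0.425 to 0.875 m from the base axis. Payload 8.4 kg.
Tool frame: the origin (TCP) lies at the very end of the fingers, on their centre line; the grasp point (between the pads) lies 19 mm behind it; z points along the fingers, y is the line along which they close (so a half turn about z gives the same grasp; the last joint's range is limited). The gripper opens to 85 mm and grips with 20 to 120 N. Pads are 22 mm wide; open, the fingers measure 114 mm over their backs; the gripper's body (76 mm by 85 mm) begins 54 mm behind the grasp point. The pads swing forward as they close: fully open they stand 13 mm farther back than shut.
Start: joints at [-1.204, 0.333, 0.04, 1.465, -0.013, 1.343, -0.059], TCP at [0.292, 0.581, 0.231] pointing down, gripper open.
Joint ranges: [-2.58, 2.58], [-0.38, 2.09], [-1.3, 1.39], [0.25, 2.4], [-1.5, 4.64], [0.08, 2.09], [-2.65, 2.65]. Speed limits (rad/s): [2.22, 2.22, 2.79, 2.79, 3.14, 3.14, 3.14].

### API

Orientations are given as a rotation vector (axis times angle).
In Python, from cell import ctrl gives the robot as it stands.
- The arm moves only by the tool apply_moves, never from a script. Its argument "deltas" is a list of rows, each an object of numbers: "fingers": the finger opening in cm, from 0 to 8.54; "tx", "ty", "tz": the shift along the tool's x, y, z in cm; "roll": the turn about the tool's z in rad. In form: [{"fingers": .., "tx": .., "ty": .., "tz": .., "roll": ..}, ...]. A call has 1 to 10 rows; each row is the pose to reach, as a shift and turn from the pose commanded when the call began, along the tool's axes at that moment; what a row does not reach only later rows make up. A row lasts 1/12 s, in which the tool goes at most 41.7 mm and 7.16 degrees, less where a joint would pass 70% of its speed; a pose out of reach is approached as far as the arm can. A call with a gripper value outside its range is refused whole. The fingers move at their own pace and stop on an object; the grip force is fixed at half the most. Time passes only in rows, so rows that repeat a pose let the fingers close. It gives the time, the measured TCP pose, the force, the opening and the grip force at its end, in the units of the state.
- ctrl.get_obs(): the state, without advancing time (a new reading comes with each control period).
- ctrl.snapshot(name): name is "scene" or "top"; returns a dict with "frame" (384x512x3 uint8, red, green, blue), "intrinsics" (3x3 intrinsics, pixels), "world_from_camera" (4x4, takes a point from camera to world coordinates). Camera axes: x right, y down, z forward; pixel columns grow to the right and rows downward; lengths in m; the calibration is good to about 2 mm. A picture is of the moment at which its call begins. There is no depth.
- ctrl.close_job(): hands the job in; it is judged then, once.
Trained networks look in a picture, given as the dict that the camera call returned (one of the last four; its "shot" number tells which), for a name from the list of things; names that differ only in an ending like _2 or _b are one class to them, and where a whole thing is asked for, a point or a joint stands for the part that bears it (a point fixed in the world has none). Each returns a list of dicts, best first, with "p" (0 to 1); they miss things now and then, are a little off and sometimes report something else, mostly with a low value. They report only what shows in the picture. A call takes as long as a camera call. They do not tell look-alikes from the thing itself.
- ctrl.spot_in(picture, query): "at" ([x, y, z] in m, in the coordinates of the camera as it stood for that picture, good to about 4 mm: the middle of the surface that is visible of it).
- ctrl.trace(picture, query): "mask" (384x512 bool, what is visible of it).
- ctrl.pinpoint(picture, query): "at" ([x, y, z] in m, in the coordinates of the camera as it stood for that picture, good to about 4 mm: a listed point, or the origin of a listed thing).
The state is a dict: "time_s": time; "joints": joint angles; "dq": joint speeds; "effort": joint torques, N m; "eef_pos": TCP position; "tool_rot": TCP orientation; "contact_force": force on the tool from outside, world axes, zero at the start; "torque": the same for the moment, N m; "grip_width": opening from 0.0 (shut) to 1.0 (fully open); "grasp_force": force on a finger pad.
Only numpy, scipy, OpenCV 4.12 (cv2) and the standard library are available. Lean on these libraries where they do the work, as an engineer would, in place of code of your own. Each camera call takes 0.05 s, during which the arm holds its last target. There are 200 camera calls.

### The job

Throw the toggle clamps of both drilling fixtures open and leave them open, then put every wooden toy-car body, the two from the fixtures and those lying loose on the bench, into the tumbling drum. Then close the drum: set the lid on with its lugs crosswise to the claws, press it down against the spring, turn it a quarter turn clockwise until it stops, and let it spring up locked. Leave the other things on the bench where they are.

Things in the scene. Friction and masses are not known exactly. Their poses are not given: they have to be found in the camera images.
- fixture_a: Drilling fixture with toggle clamp, the left one (greater y). Base plate 66 wide (y), 12 thick, x = -145 to +40 mm. Origin: underside, below the nest. The car sits there 12 mm up, length along x, between 9 mm end stops and 5 mm side lips (y = +-18). Clamped, the arm runs from the pivot at (-85, 0, 58) along +x to the car's roof; open, it stands upright there, 150 mm high.
- handle_a_tip (a point): Top end of fixture_a's clamp handle, 95 mm from the pivot; a rubber grip 16 mm in diameter covers its last 68 mm. It can be pushed from the car's side with closed fingers.
- handle_a (a joint): Angle of that handle: 0 = upright, clamped; it swings towards the fixture's -x (away from the car) to 1.5 rad = lying back, open. Over-centre: a spring (about 4 N at the tip) holds it shut up to 0.5 rad and throws it fully open by itself beyond. Lifting the arm or the car does not open it.
- fixture_b: Drilling fixture with toggle clamp, the right one (smaller y). Base plate 66 wide (y), 12 thick, x = -145 to +40 mm. Origin: underside, below the nest. The car sits there 12 mm up, length along x, between 9 mm end stops and 5 mm side lips (y = +-18). Clamped, the arm runs from the pivot at (-85, 0, 58) along +x to the car's roof; open, it stands upright there, 150 mm high.
- handle_b_tip (a point): Top end of fixture_b's clamp handle, 95 mm from the pivot; a rubber grip 16 mm in diameter covers its last 68 mm. It can be pushed from the car's side with closed fingers.
- handle_b (a joint): Angle of that handle: 0 = upright, clamped; it swings towards the fixture's -x (away from the car) to 1.5 rad = lying back, open. Over-centre: a spring (about 4 N at the tip) holds it shut up to 0.5 rad and throws it fully open by itself beyond. Lifting the arm or the car does not open it.
- car_a: Bare beech toy-car body, 54 long (x) x 28 wide (y) x 30 high: a 16 high base, on it a 28 long, full-width cabin centred 4 mm towards -x. 35 g. Origin: centre of the underside. Grip it across its 28 mm width. Starts clamped in fixture_a.
- car_b: Bare beech toy-car body, 54 long (x) x 28 wide (y) x 30 high: a 16 high base, on it a 28 long, full-width cabin centred 4 mm towards -x. 35 g. Origin: centre of the underside. Grip it across its 28 mm width. Starts clamped in fixture_b.
- car_1: Bare beech toy-car body, 54 long (x) x 28 wide (y) x 30 high: a 16 high base, on it a 28 long, full-width cabin centred 4 mm towards -x. 35 g. Origin: centre of the underside. Grip it across its 28 mm width. Lies loose on the bench, right way up; may be absent.
- car_2: Bare beech toy-car body, 54 long (x) x 28 wide (y) x 30 high: a 16 high base, on it a 28 long, full-width cabin centred 4 mm towards -x. 35 g. Origin: centre of the underside. Grip it across its 28 mm width. Lies loose on the bench, right way up; may be absent.
- car_3: Bare beech toy-car body, 54 long (x) x 28 wide (y) x 30 high: a 16 high base, on it a 28 long, full-width cabin centred 4 mm towards -x. 35 g. Origin: centre of the underside. Grip it across its 28 mm width. Lies loose on the bench, right way up; may be absent.
- drum: Tumbling drum, open on top, fixed to the bench on a round base 200 mm across. Origin: centre of the underside. Bore 120 mm across, inner floor 35 mm up. Two steel bayonet claws stand beside its mouth at the drum's +x and -x, 70 to 98 mm from the axis, 38 mm wide, their tops 160 mm up.
- drum_mouth (a point): Centre of the mouth, 150 mm above the drum's origin, level with the top of a rubber spring ring (bore 116, outside 136 mm) on which the lid rests. The ring sinks up to 10.5 mm under load: 4.5 N at first, 12 N fully down.
- drum_claw (a point): Underside of the ledge of the +x claw, 154 mm up, 84 mm from the axis; the -x claw is the same, turned half round. A lip 4.5 mm deep hangs at the ledge's entry side, a stop at its other side: a lid lug enters turning clockwise (seen from above), below the lip, and springs up behind it.
- lid: Bayonet lid of the drum, 250 g, starts flat on the bench, bar up. Origin: centre of the underside of its rubber plug (108 mm across, 8 deep). Above that a disc 132 mm across, 6 thick. Resting unlocked on the spring ring, its origin is 142 mm above the drum's; locked, 140 mm.
- lid_lug (a point): Outer end of the lid's +x lug, 84 mm from the axis. Two lugs, 16 wide, 6 thick (8 to 14 mm above the lid's origin), lie along its +x and -x. They go down between the claws with lid x crosswise to drum x, pass under the lips with the lid's origin 131.5 to 135 mm above the drum's, and stop with lid x along drum x (either way round).
- lid_grip (a point): On the lid's axis, 35 mm above its origin, in the black upright grip bar: 64 long (lid x), 14 wide (lid y), from 14 to 46 mm above the lid's origin.
- glue: Yellow glue bottle, 56 across, 150 high. Bystander; to be left alone. Origin: underside centre.
- discs: Pile of sanding discs, 125 across, 12 high. Bystander; to be left alone. Origin: underside centre.
- tape: Tape measure, black, 65 x 38 x 62 high. Bystander; to be left alone. Origin: underside centre.
- sanding_block: Cork sanding block, 110 x 60 x 35 high. Bystander; to be left alone. Origin: underside centre.
- brush: Bench brush, lying. Bystander; to be left alone. Origin: underside centre.
- jar: Glass jar with steel cap, 70 across, 90 high. Bystander; to be left alone. Origin: underside centre.
- screwdriver: Screwdriver, lying. Bystander; to be left alone. Origin: underside centre.
There are look-alikes about, which are no part of the job. Leave any orange look-alike of the car_a alone.

How it is judged:
By the outcome, as a careful person would: the job done as asked, in the order asked, and still so for the second after the job is handed in, with the robot touching nothing.
Of car_1, car_2, car_3 only 1 to 3 are there at a start; the rules pass over those that are not, and their reading is None.
At some moment in a run one of car_1, car_2, car_3, lid may be knocked a few centimetres aside while the robot is not near it.
Once in a run the grip may slacken for a moment while it holds something.
It also fails if it takes over 208 s, if anything falls off the work surface, if the arm or the gripper's body presses on something with over 40 N, if the wrist force passes 120 N, or if a joint passes its speed limit or range.

## Working session

There is one attempt and no reset: what is moved stays moved. The work goes in short steps, Python scripts to look and compute and a tool call to move; the robot and the scene stay as the last step left them, time stands still between calls to the robot, and variables do not carry over. Pictures are saved under pics/ and viewed, at most 14 in all, crops included, and the job is handed in when it is done.

Besides the shell and the picture viewer there is one more tool, called after "Emit:" as name([rows], argument=value, ...), one row to a line, values as JSON. apply_moves: Moves the arm, as the interface text tells. Its arguments: {"type":"object","properties":{"deltas":{"type":"array"}},"required":["deltas"]}

```bash
mkdir -p pics
cat > h.py <<'E'
import numpy as np, cv2
from cell import ctrl
from scipy.spatial.transform import Rotation as R
def snap(n,f=None):
    s=ctrl.snapshot(n)
    if f: cv2.imwrite('pics/'+f,s['frame'][:,:,::-1])
    return s
def w(s,p): return (s['world_from_camera']@np.r_[p,1])[:3]
def px(s,p):
    q=np.linalg.inv(s['world_from_camera'])@np.r_[p,1]; q=s['intrinsics']@q[:3]; return q[:2]/q[2]
def pin(s,q,k=6,fn='pinpoint',mp=.15):
    return [(round(d['p'],2),np.round(w(s,d['at']),4).tolist(),np.round(px(s,w(s,d['at']))).astype(int).tolist()) for d in getattr(ctrl,fn)(s,q)[:k] if d['p']>mp]
def tool(p,yaw=None):
    """delta in tool axes in cm from current TCP to world p"""
    o=ctrl.get_obs(); return R.from_rotvec(o['tool_rot']).inv().apply(np.array(p)-o['eef_pos'])*100
E
python3 - <<'E'
from h import *
o=ctrl.get_obs()
for k in o: print(k,np.round(o[k],3))
print(R.from_rotvec(o['tool_rot']).as_matrix().round(2))
for n in('scene','top'):
    s=snap(n,n+'0.png'); print(n,s['world_from_camera'].round(2).tolist())
    for q in ['car_1','handle_a_tip','fixture_a','drum','drum_mouth','drum_claw','lid','lid_lug','lid_grip','glue','discs','tape','sanding_block','brush','jar','screwdriver']:
        print(q,pin(s,q))
E
```

```text
time_s 0.0
joints [-1.204  0.334  0.04   1.466 -0.013  1.343 -0.059]
dq [ 0.001 -0.    -0.001  0.    -0.001 -0.001 -0.   ]
effort [ 0.0000e+00 -6.5854e+01  1.3660e+00 -4.0557e+01  1.7000e-02  1.2000e-02
 -0.0000e+00]
eef_pos [0.292 0.58  0.23 ]
tool_rot [-7.250e-01 -3.056e+00  2.000e-03]
contact_force [0.771 1.209 0.109]
torque [ 0.001 -0.026 -0.015]
grasp_force 0.0
grip_width 0.995
[[-0.89  0.45 -0.  ]
 [ 0.45  0.89 -0.  ]
 [-0.   -0.   -1.  ]]
scene [[0.57, 0.51, -0.65, 1.16], [0.82, -0.33, 0.46, -0.45], [0.01, -0.8, -0.61, 0.68], [0.0, 0.0, 0.0, 1.0]]
car_1 [(0.86, [0.4732, -0.4258, 0.0009], [97, 271]), (0.76, [0.5225, 0.0183, 0.0001], [265, 214]), (0.74, [0.4472, 0.196, 0.0023], [297, 180]), (0.72, [0.5989, -0.0853, 0.0172], [249, 240]), (0.57, [0.4358, 0.0711, 0.0003], [263, 192]), (0.54, [0.5706, -0.2578, 0.0146], [181, 263])]
handle_a_tip [(0.69, [0.5143, -0.0789, 0.1559], [232, 178])]
fixture_a [(0.71, [0.5684, -0.2559, 0.0003], [182, 266]), (0.71, [0.6559, 0.1856, 0.0018], [342, 218]), (0.63, [0.5965, -0.0936, 0.0048], [246, 245])]
drum [(0.84, [0.6553, 0.1843, 0.0043], [342
[... 2312 characters left out ...]
.68, [0.542, 0.4936, 0.012], [79, 203])]
glue [(0.84, [0.7594, -0.1317, 0.0023], [283, 130])]
discs [(0.64, [0.769, -0.0344, -0.001], [252, 128])]
tape [(0.69, [0.6647, -0.438, -0.0033], [382, 158]), (0.56, [0.3183, -0.3706, 0.0011], [368, 271]), (0.36, [0.6604, 0.185, -0.0023], [181, 164]), (0.27, [0.7617, -0.132, 0.0066], [283, 129])]
sanding_block [(0.72, [0.3181, -0.3714, 0.0029], [368, 271]), (0.67, [0.697, 0.3985, 0.0004], [113, 153])]
brush [(0.96, [0.663, -0.4418, -0.0026], [383, 158])]
jar [(0.8, [0.7435, -0.2627, 0.0024], [325, 134]), (0.63, [0.759, -0.1335, 0.0037], [283, 130])]
screwdriver [(0.83, [0.3306, 0.319, 0.0027], [136, 272]), (0.16, [0.6559, 0.1843, 0.0019], [182, 165])]
```

Run:
```python
import cv2
for n,c in(('scene',(60,130,460,360)),('top',(60,100,430,300))):
    a=cv2.imread(f'pics/{n}0.png')[c[1]:c[3],c[0]:c[2]]
    cv2.imwrite(f'pics/{n}0c.png',cv2.resize(a,None,fx=2,fy=2,interpolation=cv2.INTER_CUBIC)); print(a.shape)
```

```text
(230, 400, 3)
(200, 370, 3)
```

View pics/scene0c.png

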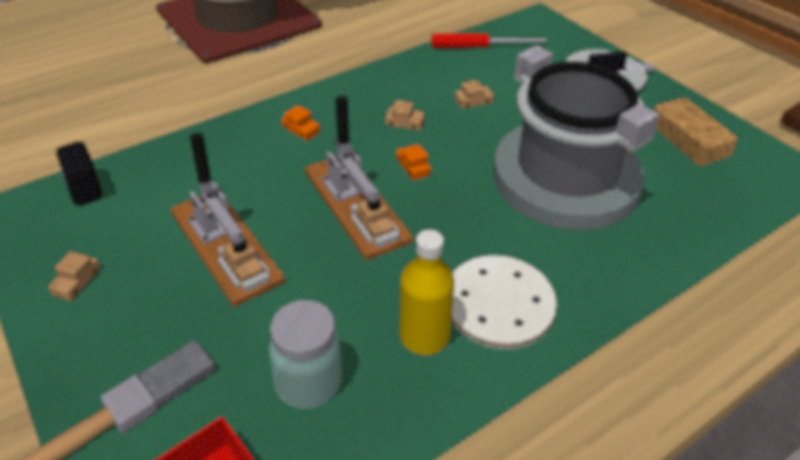

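View pics/top0c.png

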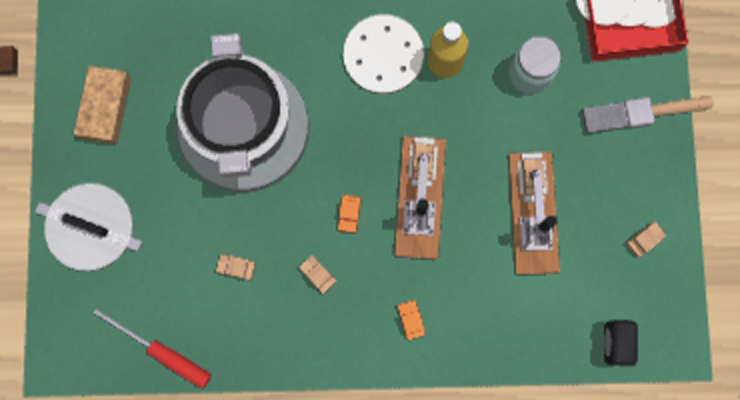

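The scene view shows fixtures b and a (crop px 230,245 and 360,205), the drum at about (575,140), the lid behind it, and three loose wooden cars at (75,275), (405,115) and (473,93). Two orange decoys sit at (300,120) and (413,160). The top view agrees; the claws lie roughly along world x.

```bash
cat >> h.py <<'E'
def rectify(s,z,x0=.25,x1=.85,y0=-.5,y1=.55,m=1000):
    """top-down map at height z: column=(y1-y)*m, row=(x1-x)*m"""
    c=np.array([[x1,y1],[x1,y0],[x0,y0],[x0,y1]]); src=np.float32([px(s,[a,b,z]) for a,b in c])
    W,H=int((y1-y0)*m),int((x1-x0)*m)
    return cv2.warpPerspective(s['frame'],cv2.getPerspectiveTransform(src,np.float32([[0,0],[W,0],[W,H],[0,H]])),(W,H),flags=cv2.INTER_CUBIC)
def blob(s,z,at,lo,hi,r=.06):
    """colour blob near world at=(x,y): centre, yaw (long axis), size in mm"""
    im=rectify(s,z,at[0]-r,at[0]+r,at[1]-r,at[1]+r); hsv=cv2.cvtColor(im,cv2.COLOR_RGB2HSV)
    m=cv2.inRange(hsv,np.array(lo),np.array(hi)); n,l,st,c=cv2.connectedComponentsWithStats(m)
    if n<2: return None
    k=1+np.argmax(st[1:,4]); ys,xs=np.nonzero(l==k)
    P=np.c_[at[0]+r-ys/1000,at[1]+r-xs/1000].astype(np.float32)
    (c,sz,a)=cv2.minAreaRect(P*1000); ang=np.deg2rad(a if sz[0]>sz[1] else a+90)
    d=P-P.mean(0); u=np.linalg.eigh(d.T@d)[1][:,1]
    wr=lambda t:(t+np.pi/2)%np.pi-np.pi/2
    return dict(c=np.round(np.array(c)/1000,4),mean=P.mean(0).round(4),size=np.round(sz,1),rect=round(wr(ang),3),pca=round(wr(np.arctan2(u[1],u[0])),3))
def plan(*ws):
    """waypoints (x,y,z,phi): phi = world heading of tool y (mod pi)"""
    o=ctrl.get_obs(); M=R.from_rotvec(o['tool_rot']).as_matrix(); ph=np.arctan2(M[1,1],M[0,1])
    print('t',round(o['time_s'],2),'tcp',np.round(o['eef_pos'],4),'phi',round(ph,3),'j7',round(o['joints'][6],2),'F',np.round(o['contact_force'],1),'gw',round(o['grip_width'],3),'gf',round(o['grasp_force'],1),'tilt',np.round(M[:2,2],3))
    for x,y,z,f in ws:
        d=M.T@(np.array([x,y,z])-o['eef_pos'])*100; r=(ph-f+np.pi/2)%np.pi-np.pi/2
        print('tx %.2f ty %.2f tz %.2f roll %.3f'%(*d,r))
E
python3 - <<'E'
from h import *
s=snap('top'); t=snap('scene')
hsv=cv2.cvtColor(s['frame'],cv2.COLOR_RGB2HSV)
for p in [(382,220),(219,236),(178,234),(234,206),(325,200),(268,218)]: print(p,hsv[p[1],p[0]])
for n,c in dict(c1=(.471,-.425),c2=(.435,.071),c3=(.444,.196)).items(): print(n,blob(s,.02,c,(5,60,90),(20,170,255),.05))
for n,c in dict(a=(.55,-.09),b=(.52,-.257)).items(): print(n,blob(s,.012,c,(0,80,60),(20,255,255),.11))
for q in ['handle_a_tip','fixture_a','drum_mouth','drum_claw']:
    for v in (s,t): print(q,pin(v,q))
a=rectify(s,.16,.54,.80,.05,.31,2000); b=rectify(s,.014,.38,.64,.29,.55,2000)
cv2.imwrite('pics/rect.png',cv2.resize(np.hstack([a,b]),(800,400))[:,:,::-1])
print('phi',end=' ');plan((.55,-.085,.2,np.pi/2))
E
```

```text
(382, 220) [ 13  95 212]
(219, 236) [ 13  96 208]
(178, 234) [ 14  97 205]
(234, 206) [ 12 169 233]
(325, 200) [  5  21 136]
(268, 218) [ 12 134 168]
c1 {'c': array([ 0.4705, -0.42  ]), 'mean': array([ 0.4705, -0.4201], dtype=float32), 'size': array([29.1, 55.5]), 'rect': np.float64(-0.932), 'pca': np.float32(-0.942)}
c2 {'c': array([0.4299, 0.0723]), 'mean': array([0.43 , 0.072], dtype=float32), 'size': array([53.7, 27.7]), 'rect': np.float64(0.748), 'pca': np.float32(0.741)}
c3 {'c': array([0.4439, 0.1941]), 'mean': array([0.4436, 0.1941], dtype=float32), 'size': array([54. , 28.3]), 'rect': np.float64(1.316), 'pca': np.float32(1.32)}
a {'c': array([ 0.5443, -0.0847]), 'mean': array([ 0.5399, -0.0839], dtype=float32), 'size': array([ 65.9, 184.7]), 'rect': np.float64(-0.095), 'pca': np.float32(-0.092)}
b {'c': array([ 0.5168, -0.2552]), 'mean': array([ 0.5125, -0.2531], dtype=float32), 'size': array([183.9,  66. ]), 'rect': np.float64(0.011), 'pca': np.float32(0.021)}
handle_a_tip []
handle_a_tip [(0.71, [0.5163, -0.0809, 0.1534], [232, 179]), (0.39, [0.435, 0.0729, -0.001], [263, 
[... 173 characters left out ...]
-0.4413, -0.0056], [383, 158]), (0.19, [0.4431, 0.1932, -0.0018], [179, 234])]
fixture_a [(0.84, [0.5671, -0.2559, 0.0014], [182, 265]), (0.59, [0.5942, -0.0919, -0.0001], [246, 245])]
drum_mouth [(0.58, [0.6634, 0.1817, 0.1529], [175, 150])]
drum_mouth [(0.73, [0.6603, 0.1845, 0.1496], [352, 175]), (0.29, [0.514, -0.0777, 0.1533], [232, 179])]
drum_claw [(0.83, [0.5771, 0.178, 0.1518], [176, 180])]
drum_claw [(0.63, [0.5983, -0.0861, 0.0184], [249, 240]), (0.57, [0.5721, 0.1793, 0.1511], [327, 159]), (0.42, [0.7372, -0.2643, -0.0006], [214, 320])]
phi t 2.2 tcp [0.2919 0.5807 0.2313] phi 1.105 j7 -0.06 F [ 0.3 -0.4  0.1] gw 0.999 gf 0.0 tilt [-0.  0.]
tx -52.96 ty -47.89 tz 3.13 roll -0.466
```

View pics/rect.png

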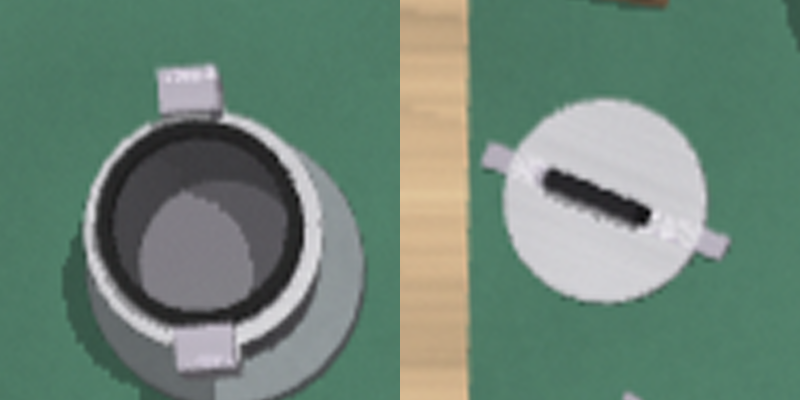

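Emit:
apply_moves([
  {"fingers":0,"tx":-26.4,"ty":-24,"tz":0,"roll":0},
  {"fingers":0,"tx":-26.4,"ty":-24,"tz":0,"roll":0},
  {"fingers":0,"tx":-26.4,"ty":-24,"tz":0,"roll":0},
  {"fingers":0,"tx":-26.4,"ty":-24,"tz":0,"roll":0},
  {"fingers":0,"tx":-26.4,"ty":-24,"tz":0,"roll":0},
  {"fingers":0,"tx":-26.4,"ty":-24,"tz":0,"roll":0},
  {"fingers":0,"tx":-26.4,"ty":-24,"tz":0,"roll":0},
  {"fingers":0,"tx":-26.4,"ty":-24,"tz":0,"roll":0},
  {"fingers":0,"tx":-26.4,"ty":-24,"tz":0,"roll":0},
  {"fingers":0,"tx":-26.4,"ty":-24,"tz":0,"roll":0},
])

```text
time_s: 3.03
eef_pos: [0.4225, 0.242, 0.2319]
tool_rot: [0.737, 3.053, -0.0]
contact_force: [0.4, 0.3, 0.5]
grip_width: 0.002
grasp_force: 0.0
```

Emit:
apply_moves([
  {"fingers":0,"tx":-26.3,"ty":-24,"tz":0,"roll":-0.37},
  {"fingers":0,"tx":-26.3,"ty":-24,"tz":0,"roll":-0.37},
  {"fingers":0,"tx":-26.3,"ty":-24,"tz":0,"roll":-0.37},
  {"fingers":0,"tx":-26.3,"ty":-24,"tz":0,"roll":-0.37},
  {"fingers":0,"tx":-26.3,"ty":-24,"tz":0,"roll":-0.37},
  {"fingers":0,"tx":-26.3,"ty":-24,"tz":0,"roll":-0.37},
  {"fingers":0,"tx":-26.3,"ty":-24,"tz":0,"roll":-0.37},
  {"fingers":0,"tx":-26.3,"ty":-24,"tz":0,"roll":-0.37},
  {"fingers":0,"tx":-26.3,"ty":-24,"tz":0,"roll":-0.37},
  {"fingers":0,"tx":-26.3,"ty":-24,"tz":0,"roll":-0.37},
])

```text
time_s: 3.87
eef_pos: [0.5482, -0.0927, 0.2317]
tool_rot: [0.163, 3.136, -0.006]
contact_force: [-0.3, -0.5, 1.3]
grip_width: 0.001
grasp_force: 0.0
```

Run:
```python
from h import *
plan((.547,-.085,.115,1.476),(.478,-.0785,.115,1.476))
```

```text
t 3.87 tcp [ 0.5482 -0.0927  0.2317] phi 1.467 j7 1.64 F [-0.3 -0.5  1.3] gw 0.001 gf 0.0 tilt [ 0.002 -0.004]
tx 0.23 ty 0.79 tz 11.67 roll -0.009
tx 7.16 ty 0.72 tz 11.66 roll -0.009
```

Emit:
apply_moves([
  {"fingers":0,"tx":0,"ty":0,"tz":4,"roll":0},
  {"fingers":0,"tx":0,"ty":0,"tz":8,"roll":0},
  {"fingers":0,"tx":0,"ty":0,"tz":11.6,"roll":0},
  {"fingers":0,"tx":0,"ty":0,"tz":11.6,"roll":0},
  {"fingers":0,"tx":1.5,"ty":0,"tz":11.6,"roll":0},
  {"fingers":0,"tx":3,"ty":0,"tz":11.6,"roll":0},
  {"fingers":0,"tx":4.5,"ty":0,"tz":11.6,"roll":0},
  {"fingers":0,"tx":6,"ty":0,"tz":11.6,"roll":0},
  {"fingers":0,"tx":7,"ty":0,"tz":11.6,"roll":0},
  {"fingers":0,"tx":7,"ty":0,"tz":11.6,"roll":0},
])

```text
time_s: 4.7
eef_pos: [0.477, -0.0778, 0.117]
tool_rot: [0.15, 3.137, 0.002]
contact_force: [-0.2, -0.8, -0.3]
grip_width: -0.003
grasp_force: 0.0
```

Emit:
apply_moves([
  {"fingers":0,"tx":0,"ty":0,"tz":-4,"roll":0},
  {"fingers":0,"tx":0,"ty":0,"tz":-8,"roll":0},
  {"fingers":0,"tx":0,"ty":0,"tz":-11.6,"roll":0},
  {"fingers":0,"tx":0,"ty":0,"tz":-11.6,"roll":0},
  {"fingers":0,"tx":0,"ty":0,"tz":-11.6,"roll":0},
])

```text
time_s: 5.12
eef_pos: [0.4792, -0.0781, 0.2343]
tool_rot: [0.15, 3.134, 0.002]
contact_force: [0.0, 0.0, -0.3]
grip_width: -0.001
grasp_force: 0.0
```

Run:
```python
from h import *
plan((.519,-.2556,.231,1.585),(.519,-.2556,.115,1.585),(.450,-.2563,.115,1.585))
t=snap('scene');cv2.imwrite('pics/s1.png',cv2.resize(t['frame'][140:340,60:380,::-1],None,fx=2,fy=2))
```

```text
t 5.12 tcp [ 0.4792 -0.0781  0.2343] phi 1.475 j7 1.53 F [ 0.   0.  -0.3] gw -0.001 gf 0.0 tilt [0.004 0.001]
tx -5.66 ty -17.29 tz 0.33 roll -0.110
tx -5.61 ty -17.30 tz 11.93 roll -0.110
tx 1.25 ty -18.03 tz 11.90 roll -0.110
```

View pics/s1.png

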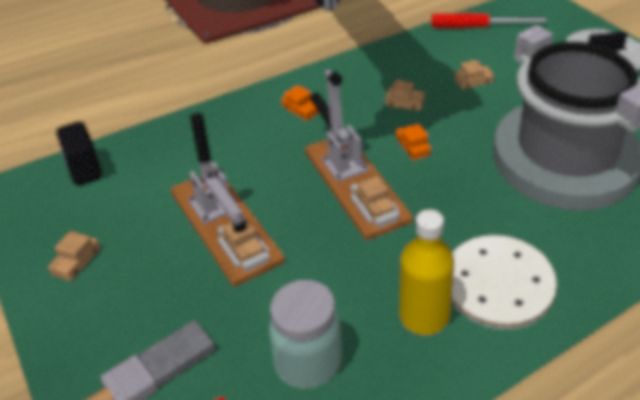

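Fixture a's clamp arm now stands upright (crop px 335,110) with its handle lying back; car_a is free. Fixture b is next.

Emit:
apply_moves([
  {"fingers":0,"tx":-5.7,"ty":-17.3,"tz":0.3,"roll":-0.11},
  {"fingers":0,"tx":-5.7,"ty":-17.3,"tz":0.3,"roll":-0.11},
  {"fingers":0,"tx":-5.7,"ty":-17.3,"tz":0.3,"roll":-0.11},
  {"fingers":0,"tx":-5.7,"ty":-17.3,"tz":0.3,"roll":-0.11},
  {"fingers":0,"tx":-5.7,"ty":-17.3,"tz":0.3,"roll":-0.11},
  {"fingers":0,"tx":-5.7,"ty":-17.3,"tz":0.3,"roll":-0.11},
  {"fingers":0,"tx":-5.7,"ty":-17.3,"tz":0.3,"roll":-0.11},
  {"fingers":0,"tx":-5.7,"ty":-17.3,"tz":0.3,"roll":-0.11},
])

```text
time_s: 5.83
eef_pos: [0.5173, -0.2549, 0.2273]
tool_rot: [0.023, -3.139, -0.001]
contact_force: [0.3, -0.5, 0.4]
grip_width: 0.0
grasp_force: 0.0
```

Emit:
apply_moves([
  {"fingers":0,"tx":0,"ty":0,"tz":4,"roll":0},
  {"fingers":0,"tx":0,"ty":0,"tz":8,"roll":0},
  {"fingers":0,"tx":0,"ty":0,"tz":11.6,"roll":0},
  {"fingers":0,"tx":0,"ty":0,"tz":11.6,"roll":0},
  {"fingers":0,"tx":1.5,"ty":0,"tz":11.6,"roll":0},
  {"fingers":0,"tx":3,"ty":0,"tz":11.6,"roll":0},
  {"fingers":0,"tx":4.5,"ty":0,"tz":11.6,"roll":0},
  {"fingers":0,"tx":6,"ty":0,"tz":11.6,"roll":0},
  {"fingers":0,"tx":7,"ty":0,"tz":11.6,"roll":0},
  {"fingers":0,"tx":7,"ty":0,"tz":11.6,"roll":0},
])

```text
time_s: 6.67
eef_pos: [0.4468, -0.2565, 0.1139]
tool_rot: [-0.022, 3.14, 0.002]
contact_force: [0.6, -0.2, -0.1]
grip_width: 0.002
grasp_force: 0.0
```

Emit:
apply_moves([
  {"fingers":5,"tx":0,"ty":0,"tz":-4,"roll":0},
  {"fingers":5,"tx":0,"ty":0,"tz":-8,"roll":0},
  {"fingers":5,"tx":0,"ty":0,"tz":-11.6,"roll":0},
  {"fingers":5,"tx":0,"ty":0,"tz":-11.6,"roll":0},
  {"fingers":5,"tx":0,"ty":0,"tz":-11.6,"roll":0},
])

```text
time_s: 7.08
eef_pos: [0.4492, -0.257, 0.2312]
tool_rot: [-0.023, 3.137, -0.001]
contact_force: [-0.2, 0.4, -0.1]
grip_width: 0.585
grasp_force: 0.0
```

Run:
```python
from h import *
plan((.4705,-.4205,.231,-.942+np.pi/2))
t=snap('scene');s=snap('top')
for q in('handle_a_tip','fixture_a','car_a'): print(q,pin(t,q),pin(s,q))
for n,c in dict(c1=(.471,-.425),a=(.5966,-.09),b=(.5693,-.2555)).items(): print(n,blob(s,.02 if n=='c1' else .032,c,(5,60,90),(20,110 if n!='c1' else 170,255),.05))
im=np.hstack([t['frame'][140:340,60:260],cv2.resize(s['frame'][140:270,250:400],(200,173)) if 0 else s['frame'][100:300,230:430]])
cv2.imwrite('pics/s2.png',cv2.resize(im[:,:,::-1],None,fx=2,fy=2))
```

```text
t 7.08 tcp [ 0.4492 -0.257   0.2312] phi 1.586 j7 2.07 F [-0.2  0.4 -0.1] gw 0.585 gf 0.0 tilt [ 0.004 -0.   ]
tx -1.88 ty -16.38 tz 0.03 roll 0.957
handle_a_tip [(0.49, [0.4198, -0.0714, 0.0666], [217, 187])] [(0.44, [0.4172, -0.0746, 0.0631], [268, 239])]
fixture_a [(0.92, [0.5968, -0.0912, 0.0035], [247, 245]), (0.72, [0.5672, -0.2567, 0.0019], [181, 266])] [(0.84, [0.5717, -0.2568, -0.0033], [325, 189]), (0.71, [0.5957, -0.0918, -0.0008], [271, 182])]
car_a [(0.76, [0.4459, 0.196, 0.0018], [297, 180]), (0.68, [0.4703, -0.4236, 0.0022], [98, 269]), (0.57, [0.5711, -0.2576, 0.0166], [181, 262]), (0.56, [0.6037, -0.0872, 0.0172], [249, 242]), (0.53, [0.4344, 0.0725, 0.0001], [263, 192]), (0.51, [0.5218, 0.0143, 0.0006], [264, 214])] [(0.75, [0.4428, 0.1957, -0.0024], [178, 234]), (0.69, [0.5716, -0.2545, 0.0104], [325, 188]), (0.66, [0.3613, -0.0599, 0.0004], [263, 259]), (0.64, [0.4331, 0.0703, -0.0048], [219, 236]), (0.59, [0.5246, 0.0235, 0.0008], [234, 206])]
c1 {'c': array([ 0.4379, -0.4637]), 'mean': array([ 0.4376, -0.4636], dtype=float32), 'size': array([ 1.7, 37.2]), 'rect': np.float64(-0.54), 'pca': np.float32(-0.52)}
a {'c': array([ 0.5934, -0.0868]), 'mean': array([ 0.5948, -0.0894], dtype=float32), 'size': array([60.9, 76.1]), 'rect': np.float64(-0.104), 'pca': np.float32(-0.061)}
b {'c': array([ 0.5668, -0.2515]), 'mean': array([ 0.568 , -0.2543], dtype=float32), 'size': array([64., 75.]), 'rect': np.float64(0.0), 'pca': np.float32(0.03)}
```

View pics/s2.png

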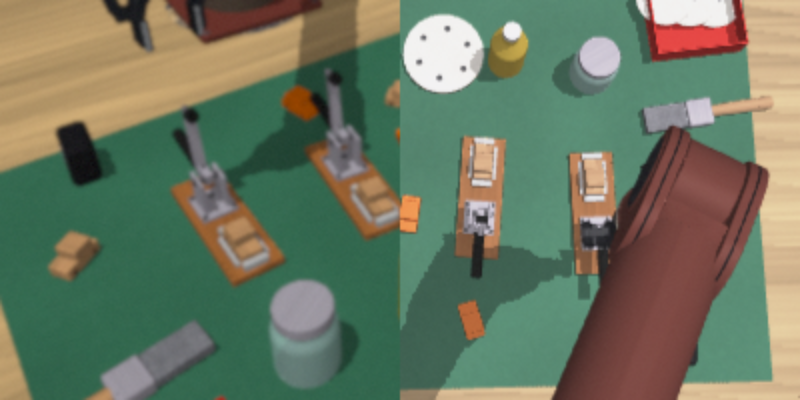

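Both clamps stand open (left crop px 190,150 and 335,110). The car at left (75,255) hasn't moved, so I'll pick it up.

Emit:
apply_moves([
  {"fingers":5,"tx":-1.9,"ty":-16.4,"tz":0,"roll":0.96},
  {"fingers":5,"tx":-1.9,"ty":-16.4,"tz":0,"roll":0.96},
  {"fingers":5,"tx":-1.9,"ty":-16.4,"tz":0,"roll":0.96},
  {"fingers":5,"tx":-1.9,"ty":-16.4,"tz":0,"roll":0.96},
  {"fingers":5,"tx":-1.9,"ty":-16.4,"tz":0,"roll":0.96},
  {"fingers":5,"tx":-1.9,"ty":-16.4,"tz":0,"roll":0.96},
  {"fingers":5,"tx":-1.9,"ty":-16.4,"tz":0,"roll":0.96},
  {"fingers":5,"tx":-1.9,"ty":-16.4,"tz":0,"roll":0.96},
  {"fingers":5,"tx":-1.9,"ty":-16.4,"tz":0,"roll":0.96},
  {"fingers":5,"tx":-1.9,"ty":-16.4,"tz":0,"roll":0.96},
])

```text
time_s: 8.32
eef_pos: [0.4689, -0.4204, 0.2279]
tool_rot: [-1.426, -2.798, 0.001]
contact_force: [0.8, 0.0, 0.4]
grip_width: 0.585
grasp_force: 0.0
```

Emit:
apply_moves([
  {"fingers":5,"tx":0,"ty":0,"tz":4,"roll":0},
  {"fingers":5,"tx":0,"ty":0,"tz":8,"roll":0},
  {"fingers":5,"tx":0,"ty":0,"tz":12,"roll":0},
  {"fingers":5,"tx":0,"ty":0,"tz":15,"roll":0},
])

```text
time_s: 8.65
eef_pos: [0.4684, -0.4192, 0.0753]
tool_rot: [-1.424, -2.798, -0.001]
contact_force: [0.9, 0.6, -0.4]
grip_width: 0.585
grasp_force: 0.0
```

Run:
```python
from h import *
t=snap('scene');print(pin(t,'car_1',fn='spot_in'))
plan((.471,-.4215,.006,.629))
```

```text
[(0.84, [0.4777, -0.429, 0.02], [94, 267]), (0.81, [0.6038, -0.094, 0.0341], [247, 238]), (0.76, [0.4525, 0.1856, 0.0197], [296, 177]), (0.69, [0.3097, 0.279, 0.0186], [291, 149]), (0.61, [0.3669, -0.0723, 0.0162], [209, 192]), (0.55, [0.5775, -0.2579, 0.0347], [181, 259])]
t 8.75 tcp [ 0.4669 -0.4178  0.0736] phi 0.628 j7 1.69 F [-0.9  0.2  0.5] gw 0.584 gf 0.0 tilt [-0.006  0.005]
tx -0.60 ty 0.13 tz 6.75 roll -0.001
```

Emit:
apply_moves([
  {"fingers":5,"tx":-0.5,"ty":0.1,"tz":3.5,"roll":0},
  {"fingers":5,"tx":-0.5,"ty":0.1,"tz":6.8,"roll":0},
  {"fingers":5,"tx":-0.5,"ty":0.1,"tz":6.8,"roll":0},
  {"fingers":1.5,"tx":-0.5,"ty":0.1,"tz":6.8,"roll":0},
  {"fingers":1.5,"tx":-0.5,"ty":0.1,"tz":6.8,"roll":0},
  {"fingers":1.5,"tx":-0.5,"ty":0.1,"tz":6.8,"roll":0},
  {"fingers":1.5,"tx":-0.5,"ty":0.1,"tz":6.8,"roll":0},
  {"fingers":1.5,"tx":-0.5,"ty":0.1,"tz":6.8,"roll":0},
])

```text
time_s: 9.42
eef_pos: [0.4739, -0.4254, 0.0134]
tool_rot: [1.429, 2.793, -0.001]
contact_force: [-2.0, 0.5, 9.5]
grip_width: 0.31
grasp_force: 60.2
```

Emit:
apply_moves([
  {"fingers":1.5,"tx":0,"ty":0,"tz":-4,"roll":0},
  {"fingers":1.5,"tx":0,"ty":0,"tz":-8,"roll":0},
  {"fingers":1.5,"tx":0,"ty":0,"tz":-12,"roll":0},
  {"fingers":1.5,"tx":0,"ty":0,"tz":-16,"roll":0},
  {"fingers":1.5,"tx":0,"ty":0,"tz":-20,"roll":0},
  {"fingers":1.5,"tx":0,"ty":0,"tz":-24,"roll":0},
  {"fingers":1.5,"tx":0,"ty":0,"tz":-24,"roll":0},
])

```text
time_s: 10.0
eef_pos: [0.474, -0.4271, 0.2602]
tool_rot: [1.426, 2.786, -0.003]
contact_force: [0.3, -1.0, -0.8]
grip_width: 0.306
grasp_force: 59.4
```

Run:
```python
from h import *
plan((.56,-.10,.25,.63),(.66,.18,.25,.63),(.66,.18,.11,.63))
t=snap('scene','s3.png');print(pin(t,'car_1'))
```

```text
t 10.0 tcp [ 0.474  -0.4271  0.2602] phi 0.624 j7 1.59 F [ 0.3 -1.  -0.8] gw 0.306 gf 59.4 tilt [ 0.01  -0.007]
tx 21.53 ty 26.10 tz 0.87 roll -0.006
tx 38.40 ty 50.58 tz 0.78 roll -0.006
tx 38.56 ty 50.52 tz 14.78 roll -0.006
[(0.87, [0.4711, -0.4269, 0.2476], [65, 185]), (0.78, [0.5205, 0.0167, 0.0007], [264, 214]), (0.76, [0.5966, -0.0871, 0.0142], [248, 241]), (0.72, [0.4475, 0.1941, 0.0054], [297, 180]), (0.67, [0.4351, 0.0711, -0.0003], [263, 192]), (0.53, [0.5716, -0.2552, 0.012], [182, 264])]
```

View pics/s3.png

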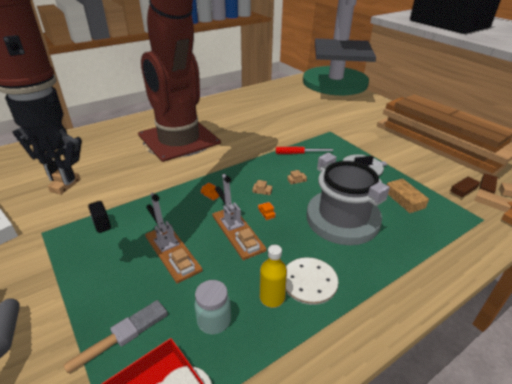

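The car is held at (62,183). Next I carry it to the drum and release it.

Emit:
apply_moves([
  {"fingers":1.5,"tx":19.2,"ty":25.3,"tz":0.5,"roll":0},
  {"fingers":1.5,"tx":19.2,"ty":25.3,"tz":0.5,"roll":0},
  {"fingers":1.5,"tx":19.2,"ty":25.3,"tz":0.5,"roll":0},
  {"fingers":1.5,"tx":19.2,"ty":25.3,"tz":0.5,"roll":0},
  {"fingers":1.5,"tx":19.2,"ty":25.3,"tz":0.5,"roll":0},
  {"fingers":1.5,"tx":19.2,"ty":25.3,"tz":0.5,"roll":0},
  {"fingers":1.5,"tx":19.2,"ty":25.3,"tz":0.5,"roll":0},
  {"fingers":1.5,"tx":19.2,"ty":25.3,"tz":0.5,"roll":0},
  {"fingers":1.5,"tx":19.2,"ty":25.3,"tz":0.5,"roll":0},
  {"fingers":1.5,"tx":19.2,"ty":25.3,"tz":0.5,"roll":0},
])

```text
time_s: 10.93
eef_pos: [0.5655, -0.1179, 0.2444]
tool_rot: [-1.424, -2.798, 0.001]
contact_force: [-0.0, -0.4, 0.3]
grip_width: 0.307
grasp_force: 59.3
```

Emit:
apply_moves([
  {"fingers":1.5,"tx":19.2,"ty":25.3,"tz":0,"roll":0},
  {"fingers":1.5,"tx":19.2,"ty":25.3,"tz":0,"roll":0},
  {"fingers":1.5,"tx":19.2,"ty":25.3,"tz":0,"roll":0},
  {"fingers":1.5,"tx":19.2,"ty":25.3,"tz":0,"roll":0},
  {"fingers":1.5,"tx":19.2,"ty":25.3,"tz":0,"roll":0},
  {"fingers":1.5,"tx":19.2,"ty":25.3,"tz":0,"roll":0},
  {"fingers":1.5,"tx":19.2,"ty":25.3,"tz":0,"roll":0},
  {"fingers":1.5,"tx":19.2,"ty":25.3,"tz":0,"roll":0},
  {"fingers":1.5,"tx":19.2,"ty":25.3,"tz":0,"roll":0},
  {"fingers":1.5,"tx":19.2,"ty":25.3,"tz":0,"roll":0},
])

```text
time_s: 11.77
eef_pos: [0.6586, 0.1834, 0.2442]
tool_rot: [-1.43, -2.797, 0.003]
contact_force: [1.0, -1.0, -0.6]
grip_width: 0.314
grasp_force: 59.4
```

Run:
```python
from h import *
plan((.66,.18,.1,.63))
```

```text
t 11.77 tcp [0.6586 0.1834 0.2442] phi 0.626 j7 0.59 F [ 1.  -1.  -0.6] gw 0.314 gf 59.4 tilt [-0.001 -0.002]
tx -0.35 ty -0.06 tz 14.42 roll -0.004
```

Emit:
apply_moves([
  {"fingers":1.5,"tx":1,"ty":0,"tz":4,"roll":0},
  {"fingers":1.5,"tx":1,"ty":0,"tz":8,"roll":0},
  {"fingers":1.5,"tx":1,"ty":0,"tz":12,"roll":0},
  {"fingers":1.5,"tx":1,"ty":0,"tz":15,"roll":0},
  {"fingers":1.5,"tx":1,"ty":0,"tz":15,"roll":0},
  {"fingers":4.2,"tx":1,"ty":0,"tz":15,"roll":0},
  {"fingers":4.2,"tx":1,"ty":0,"tz":15,"roll":0},
  {"fingers":4.2,"tx":1,"ty":0,"tz":15,"roll":0},
  {"fingers":4.2,"tx":1,"ty":0,"tz":12,"roll":0},
  {"fingers":4.2,"tx":1,"ty":0,"tz":8,"roll":0},
])

```text
time_s: 12.6
eef_pos: [0.6512, 0.191, 0.1649]
tool_rot: [-1.43, -2.794, 0.004]
contact_force: [1.7, 1.2, -0.0]
grip_width: 0.491
grasp_force: 0.0
```

Emit:
apply_moves([
  {"fingers":5,"tx":0,"ty":0,"tz":-4,"roll":0},
  {"fingers":5,"tx":0,"ty":0,"tz":-8,"roll":0},
  {"fingers":5,"tx":0,"ty":0,"tz":-8,"roll":0},
])

```text
time_s: 12.85
eef_pos: [0.6562, 0.1906, 0.2562]
tool_rot: [1.428, 2.788, 0.015]
contact_force: [-0.2, 0.0, 0.9]
grip_width: 0.583
grasp_force: 0.0
```

Run:
```python
from h import *
s=snap('top');print(pin(s,'car_1',8))
for n,c in dict(c2=(.435,.071),c3=(.444,.196)).items(): print(n,blob(s,.02,c,(5,60,90),(20,170,255),.05))
plan((.444,.1945,.24,1.318-np.pi/2))
```

```text
[(0.73, [0.3629, -0.0594, 0.0023], [263, 259]), (0.69, [0.599, -0.0887, 0.0084], [271, 180]), (0.54, [0.6495, 0.1952, 0.0345], [176, 164]), (0.54, [0.5228, 0.0264, -0.0016], [233, 206]), (0.47, [0.5694, -0.2547, 0.0105], [325, 189]), (0.47, [0.4448, 0.1963, -0.0023], [178, 233]), (0.3, [0.387, -0.2629, 0.065], [334, 248])]
c2 {'c': array([0.43  , 0.0722]), 'mean': array([0.4299, 0.0719], dtype=float32), 'size': array([53.6, 27.8]), 'rect': np.float64(0.745), 'pca': np.float32(0.74)}
c3 {'c': array([0.4439, 0.1941]), 'mean': array([0.4436, 0.1941], dtype=float32), 'size': array([54. , 28.2]), 'rect': np.float64(1.316), 'pca': np.float32(1.319)}
t 12.95 tcp [0.654  0.191  0.2492] phi 0.624 j7 0.57 F [-0.7  0.5 -0.4] gw 0.585 gf 0.0 tilt [0.005 0.002]
tx 12.56 ty -16.84 tz 0.81 roll 0.877
```

Emit:
apply_moves([
  {"fingers":5,"tx":12.6,"ty":-16.8,"tz":0,"roll":0.88},
  {"fingers":5,"tx":12.6,"ty":-16.8,"tz":0,"roll":0.88},
  {"fingers":5,"tx":12.6,"ty":-16.8,"tz":0,"roll":0.88},
  {"fingers":5,"tx":12.6,"ty":-16.8,"tz":0,"roll":0.88},
  {"fingers":5,"tx":12.6,"ty":-16.8,"tz":0,"roll":0.88},
  {"fingers":5,"tx":12.6,"ty":-16.8,"tz":0,"roll":0.88},
  {"fingers":5,"tx":12.6,"ty":-16.8,"tz":0,"roll":0.88},
  {"fingers":5,"tx":12.6,"ty":-16.8,"tz":0,"roll":0.88},
  {"fingers":5,"tx":12.6,"ty":-16.8,"tz":0,"roll":0.88},
  {"fingers":5,"tx":12.6,"ty":-16.8,"tz":0,"roll":0.88},
])

```text
time_s: 13.78
eef_pos: [0.4419, 0.1955, 0.245]
tool_rot: [-2.487, -1.916, -0.0]
contact_force: [0.1, -0.2, 0.5]
grip_width: 0.584
grasp_force: 0.0
```

Emit:
apply_moves([
  {"fingers":5,"tx":0,"ty":0,"tz":4,"roll":0},
  {"fingers":5,"tx":0,"ty":0,"tz":8,"roll":0},
  {"fingers":5,"tx":0,"ty":0,"tz":12,"roll":0},
  {"fingers":5,"tx":0,"ty":0,"tz":16,"roll":0},
  {"fingers":5,"tx":0,"ty":0,"tz":16,"roll":0},
])

```text
time_s: 14.2
eef_pos: [0.4387, 0.1919, 0.0784]
tool_rot: [2.479, 1.92, -0.021]
contact_force: [-1.9, -0.2, -1.4]
grip_width: 0.586
grasp_force: 0.0
```

Run:
```python
from h import *
plan((.4445,.195,.012,1.318-np.pi/2))
```

```text
t 14.2 tcp [0.4387 0.1919 0.0784] phi -0.253 j7 -0.49 F [-1.9 -0.2 -1.4] gw 0.586 gf 0.0 tilt [-0.007 -0.013]
tx 0.54 ty 0.50 tz 6.63 roll -0.000
```

Emit:
apply_moves([
  {"fingers":5,"tx":0.2,"ty":0.2,"tz":3.5,"roll":0},
  {"fingers":5,"tx":0.2,"ty":0.2,"tz":6.5,"roll":0},
  {"fingers":5,"tx":0.2,"ty":0.2,"tz":6.5,"roll":0},
  {"fingers":1.5,"tx":0.2,"ty":0.2,"tz":6.5,"roll":0},
  {"fingers":1.5,"tx":0.2,"ty":0.2,"tz":6.5,"roll":0},
  {"fingers":1.5,"tx":0.2,"ty":0.2,"tz":6.5,"roll":0},
  {"fingers":1.5,"tx":0.2,"ty":0.2,"tz":6.5,"roll":0},
  {"fingers":1.5,"tx":0.2,"ty":0.2,"tz":6.5,"roll":0},
])

```text
time_s: 14.87
eef_pos: [0.4465, 0.1976, 0.0232]
tool_rot: [-2.485, -1.921, -0.006]
contact_force: [-3.0, -2.7, 11.4]
grip_width: 0.301
grasp_force: 59.7
```

Emit:
apply_moves([
  {"fingers":1.5,"tx":0,"ty":0,"tz":-4,"roll":0},
  {"fingers":1.5,"tx":0,"ty":0,"tz":-8,"roll":0},
  {"fingers":1.5,"tx":0,"ty":0,"tz":-12,"roll":0},
  {"fingers":1.5,"tx":0,"ty":0,"tz":-16,"roll":0},
  {"fingers":1.5,"tx":0,"ty":0,"tz":-20,"roll":0},
  {"fingers":1.5,"tx":0,"ty":0,"tz":-24,"roll":0},
  {"fingers":1.5,"tx":0,"ty":0,"tz":-24,"roll":0},
  {"fingers":1.5,"tx":0,"ty":0,"tz":-24,"roll":0},
])

```text
time_s: 15.53
eef_pos: [0.4467, 0.1974, 0.2633]
tool_rot: [-2.482, -1.917, -0.01]
contact_force: [-0.9, 0.1, -2.0]
grip_width: 0.309
grasp_force: 40.7
```

Run:
```python
from h import *
plan((.67,.165,.25,.63),(.67,.165,.11,.63))
```

```text
t 15.53 tcp [0.4467 0.1974 0.2633] phi -0.255 j7 -0.91 F [-0.9  0.1 -2. ] gw 0.309 gf 40.7 tilt [0.002 0.008]
tx 2.50 ty 22.43 tz 1.34 roll -0.885
tx 2.38 ty 22.43 tz 15.34 roll -0.885
```

Emit:
apply_moves([
  {"fingers":1.5,"tx":2.4,"ty":22.2,"tz":0.5,"roll":-0.88},
  {"fingers":1.5,"tx":2.4,"ty":22.2,"tz":0.5,"roll":-0.88},
  {"fingers":1.5,"tx":2.4,"ty":22.2,"tz":0.5,"roll":-0.88},
  {"fingers":1.5,"tx":2.4,"ty":22.2,"tz":0.5,"roll":-0.88},
  {"fingers":1.5,"tx":2.4,"ty":22.2,"tz":0.5,"roll":-0.88},
  {"fingers":1.5,"tx":2.4,"ty":22.2,"tz":0.5,"roll":-0.88},
  {"fingers":1.5,"tx":2.4,"ty":22.2,"tz":0.5,"roll":-0.88},
  {"fingers":1.5,"tx":2.4,"ty":22.2,"tz":0.5,"roll":-0.88},
  {"fingers":1.5,"tx":2.4,"ty":22.2,"tz":0.5,"roll":-0.88},
  {"fingers":1.5,"tx":2.4,"ty":22.2,"tz":0.5,"roll":-0.88},
])

```text
time_s: 16.37
eef_pos: [0.6679, 0.1602, 0.2537]
tool_rot: [1.428, 2.797, -0.007]
contact_force: [0.2, -0.3, -0.5]
grip_width: 0.299
grasp_force: 61.8
```

Run:
```python
from h import *
s=snap('scene');print(pin(s,'car_1',8))
plan((.667,.17,.11,.63))
```

```text
[(0.76, [0.4345, 0.0674, 0.0015], [261, 192]), (0.73, [0.6745, 0.1556, 0.2327], [354, 152]), (0.58, [0.359, -0.0676, 0.0014], [210, 194]), (0.55, [0.6001, -0.0861, 0.0187], [249, 240]), (0.52, [0.5754, -0.2555, 0.0167], [183, 263])]
t 16.47 tcp [0.6663 0.1621 0.2552] phi 0.624 j7 0.62 F [ 0.  -0.8 -0.5] gw 0.3 gf 61.8 tilt [-0.    -0.002]
tx 0.62 ty 0.54 tz 14.52 roll -0.006
```

Emit:
apply_moves([
  {"fingers":1.5,"tx":0.3,"ty":0.4,"tz":4,"roll":0},
  {"fingers":1.5,"tx":0.3,"ty":0.4,"tz":8,"roll":0},
  {"fingers":1.5,"tx":0.3,"ty":0.4,"tz":12,"roll":0},
  {"fingers":1.5,"tx":0.3,"ty":0.4,"tz":14,"roll":0},
  {"fingers":1.5,"tx":0.3,"ty":0.4,"tz":14,"roll":0},
  {"fingers":4.2,"tx":0.3,"ty":0.4,"tz":14,"roll":0},
  {"fingers":4.2,"tx":0.3,"ty":0.4,"tz":14,"roll":0},
  {"fingers":4.2,"tx":0.3,"ty":0.4,"tz":14,"roll":0},
  {"fingers":4.2,"tx":0.3,"ty":0.4,"tz":12,"roll":0},
  {"fingers":4.2,"tx":0.3,"ty":0.4,"tz":8,"roll":0},
])

```text
time_s: 17.3
eef_pos: [0.6655, 0.1691, 0.1735]
tool_rot: [-1.43, -2.793, 0.005]
contact_force: [0.2, 0.9, 0.5]
grip_width: 0.49
grasp_force: 0.0
```

Emit:
apply_moves([
  {"fingers":5,"tx":0,"ty":0,"tz":-4,"roll":0},
  {"fingers":5,"tx":0,"ty":0,"tz":-8,"roll":0},
  {"fingers":5,"tx":0,"ty":0,"tz":-8,"roll":0},
  {"fingers":5,"tx":0,"ty":0,"tz":-8,"roll":0},
])

```text
time_s: 17.63
eef_pos: [0.6692, 0.1684, 0.2604]
tool_rot: [1.43, 2.792, 0.008]
contact_force: [0.1, 0.5, -1.1]
grip_width: 0.586
grasp_force: 0.0
```

Run:
```python
from h import *
s=snap('top');print(pin(s,'car_1',8))
for n,c in dict(c2=(.435,.071)).items(): print(n,blob(s,.02,c,(5,60,90),(20,170,255),.05))
plan((.432,.0715,.24,.743-np.pi/2),(.432,.0715,.24,.743-np.pi/2))
```

```text
[(0.72, [0.665, 0.1692, 0.0503], [184, 158]), (0.66, [0.5712, -0.2536, 0.0109], [325, 188]), (0.62, [0.4323, 0.0726, -0.0015], [219, 236]), (0.61, [0.5236, 0.022, 0.0013], [235, 206]), (0.6, [0.6485, 0.1939, 0.0311], [177, 165]), (0.52, [0.5966, -0.0885, 0.0089], [270, 181]), (0.51, [0.3632, -0.0629, -0.001], [264, 258]), (0.39, [0.7587, -0.1319, 0.0035], [283, 130])]
c2 {'c': array([0.4304, 0.0719]), 'mean': array([0.43  , 0.0719], dtype=float32), 'size': array([53.6, 27.8]), 'rect': np.float64(0.721), 'pca': np.float32(0.74)}
t 17.73 tcp [0.6676 0.1689 0.2563] phi 0.625 j7 0.61 F [-0.8  0.3 -1.2] gw 0.586 gf 0.0 tilt [0.001 0.001]
tx 5.88 ty -24.81 tz 1.59 roll 1.452
tx 5.88 ty -24.81 tz 1.59 roll 1.452
```

Emit:
apply_moves([
  {"fingers":5,"tx":5.9,"ty":-24.8,"tz":1,"roll":1.2},
  {"fingers":5,"tx":5.9,"ty":-24.8,"tz":1,"roll":1.2},
  {"fingers":5,"tx":5.9,"ty":-24.8,"tz":1,"roll":1.2},
  {"fingers":5,"tx":5.9,"ty":-24.8,"tz":1,"roll":1.2},
  {"fingers":5,"tx":5.9,"ty":-24.8,"tz":1,"roll":1.2},
  {"fingers":5,"tx":5.9,"ty":-24.8,"tz":1,"roll":1.2},
  {"fingers":5,"tx":5.9,"ty":-24.8,"tz":1,"roll":1.2},
  {"fingers":5,"tx":5.9,"ty":-24.8,"tz":1,"roll":1.2},
  {"fingers":5,"tx":5.9,"ty":-24.8,"tz":1,"roll":1.2},
  {"fingers":5,"tx":5.9,"ty":-24.8,"tz":1,"roll":1.2},
])

```text
time_s: 18.57
eef_pos: [0.4302, 0.0716, 0.2449]
tool_rot: [-2.637, -1.696, 0.002]
contact_force: [0.0, -0.3, 1.2]
grip_width: 0.588
grasp_force: 0.0
```

Emit:
apply_moves([
  {"fingers":5,"tx":0,"ty":0,"tz":4,"roll":0.25},
  {"fingers":5,"tx":0,"ty":0,"tz":8,"roll":0.25},
  {"fingers":5,"tx":0,"ty":0,"tz":12,"roll":0.25},
  {"fingers":5,"tx":0,"ty":0,"tz":16,"roll":0.25},
  {"fingers":5,"tx":0,"ty":0,"tz":16,"roll":0.25},
  {"fingers":5,"tx":0,"ty":0,"tz":16,"roll":0.25},
])

```text
time_s: 19.07
eef_pos: [0.4295, 0.0703, 0.0843]
tool_rot: [2.829, 1.362, -0.015]
contact_force: [-0.8, -0.6, 0.9]
grip_width: 0.586
grasp_force: 0.0
```

Run:
```python
from h import *
plan((.432,.0715,.012,.743-np.pi/2))
```

```text
t 19.07 tcp [0.4295 0.0703 0.0843] phi -0.673 j7 -0.89 F [-0.8 -0.6  0.9] gw 0.586 gf 0.0 tilt [-0.008 -0.006]
tx 0.32 ty 0.14 tz 7.23 roll 0.154
```

Emit:
apply_moves([
  {"fingers":5,"tx":0.1,"ty":0.1,"tz":1,"roll":0.15},
  {"fingers":5,"tx":0.1,"ty":0.1,"tz":3.5,"roll":0.15},
  {"fingers":5,"tx":0.1,"ty":0.1,"tz":7,"roll":0.15},
  {"fingers":5,"tx":0.1,"ty":0.1,"tz":7,"roll":0.15},
  {"fingers":1.5,"tx":0.1,"ty":0.1,"tz":7,"roll":0.15},
  {"fingers":1.5,"tx":0.1,"ty":0.1,"tz":7,"roll":0.15},
  {"fingers":1.5,"tx":0.1,"ty":0.1,"tz":7,"roll":0.15},
  {"fingers":1.5,"tx":0.1,"ty":0.1,"tz":7,"roll":0.15},
  {"fingers":1.5,"tx":0.1,"ty":0.1,"tz":7,"roll":0.15},
])

```text
time_s: 19.82
eef_pos: [0.4341, 0.0734, 0.0184]
tool_rot: [-2.918, -1.147, -0.002]
contact_force: [-3.7, -1.9, 17.0]
grip_width: 0.304
grasp_force: 60.8
```

Emit:
apply_moves([
  {"fingers":1.5,"tx":0,"ty":0,"tz":-4,"roll":0},
  {"fingers":1.5,"tx":0,"ty":0,"tz":-8,"roll":0},
  {"fingers":1.5,"tx":0,"ty":0,"tz":-12,"roll":0},
  {"fingers":1.5,"tx":0,"ty":0,"tz":-16,"roll":0},
  {"fingers":1.5,"tx":0,"ty":0,"tz":-20,"roll":0},
  {"fingers":1.5,"tx":0,"ty":0,"tz":-24,"roll":0},
  {"fingers":1.5,"tx":0,"ty":0,"tz":-24,"roll":0},
  {"fingers":1.5,"tx":0,"ty":0,"tz":-24,"roll":0},
])

```text
time_s: 20.48
eef_pos: [0.4355, 0.0717, 0.26]
tool_rot: [-2.918, -1.143, -0.009]
contact_force: [1.0, -0.6, -1.1]
grip_width: 0.304
grasp_force: 59.5
```

Run:
```python
from h import *
plan((.66,.182,.25,-.2),(.66,.182,.11,-.2))
s=snap('scene');print(pin(s,'car_1',8))
```

```text
t 20.48 tcp [0.4355 0.0717 0.26  ] phi -0.824 j7 -1.33 F [ 1.  -0.6 -1.1] gw 0.304 gf 59.5 tilt [0.003 0.009]
tx 23.95 ty 7.16 tz 1.17 roll -0.624
tx 23.84 ty 7.23 tz 15.17 roll -0.624
[(0.78, [0.5985, -0.0874, 0.0174], [248, 241]), (0.77, [0.3621, -0.0663, 0.0025], [210, 194]), (0.76, [0.4338, 0.0655, 0.2433], [262, 118]), (0.65, [0.5184, 0.0173, -0.0004], [264, 214])]
```

Emit:
apply_moves([
  {"fingers":1.5,"tx":24.2,"ty":8.4,"tz":0.5,"roll":-1.1},
  {"fingers":1.5,"tx":24.2,"ty":8.4,"tz":0.5,"roll":-1.1},
  {"fingers":1.5,"tx":24.2,"ty":8.4,"tz":0.5,"roll":-1.1},
  {"fingers":1.5,"tx":24.2,"ty":8.4,"tz":0.5,"roll":-1.1},
  {"fingers":1.5,"tx":24.2,"ty":8.4,"tz":0.5,"roll":-1.1},
  {"fingers":1.5,"tx":24.2,"ty":8.4,"tz":0.5,"roll":-1.1},
  {"fingers":1.5,"tx":24.2,"ty":8.4,"tz":0.5,"roll":-1.1},
  {"fingers":1.5,"tx":24.2,"ty":8.4,"tz":0.5,"roll":-1.1},
  {"fingers":1.5,"tx":24.2,"ty":8.4,"tz":0.5,"roll":-1.1},
  {"fingers":1.5,"tx":24.2,"ty":8.4,"tz":0.5,"roll":-1.1},
])

```text
time_s: 21.42
eef_pos: [0.6692, 0.175, 0.2462]
tool_rot: [-2.006, -2.413, 0.016]
contact_force: [-0.3, -0.9, -0.6]
grip_width: 0.306
grasp_force: 59.6
```

Run:
```python
from h import *
plan((.669,.188,.11,.3))
```

```text
t 21.42 tcp [0.6692 0.175  0.2462] phi 0.184 j7 0.16 F [-0.3 -0.9 -0.6] gw 0.306 gf 59.6 tilt [-0.009 -0.005]
tx 1.33 ty 0.36 tz 13.61 roll -0.116
```

Emit:
apply_moves([
  {"fingers":1.5,"tx":1,"ty":0.2,"tz":4,"roll":0},
  {"fingers":1.5,"tx":1,"ty":0.2,"tz":8,"roll":0},
  {"fingers":1.5,"tx":1,"ty":0.2,"tz":11,"roll":0},
  {"fingers":1.5,"tx":1,"ty":0.2,"tz":13,"roll":0},
  {"fingers":1.5,"tx":1,"ty":0.2,"tz":13,"roll":0},
  {"fingers":4.2,"tx":1,"ty":0.2,"tz":13,"roll":0},
  {"fingers":4.2,"tx":1,"ty":0.2,"tz":13,"roll":0},
  {"fingers":4.2,"tx":1,"ty":0.2,"tz":13,"roll":0},
  {"fingers":4.2,"tx":1,"ty":0.2,"tz":9,"roll":0},
  {"fingers":4.2,"tx":1,"ty":0.2,"tz":5,"roll":0},
])

```text
time_s: 22.25
eef_pos: [0.6666, 0.1849, 0.2001]
tool_rot: [-2.011, -2.406, 0.011]
contact_force: [1.1, 0.4, 0.7]
grip_width: 0.489
grasp_force: 0.0
```

Emit:
apply_moves([
  {"fingers":5,"tx":0,"ty":0,"tz":-4,"roll":0},
  {"fingers":5,"tx":0,"ty":0,"tz":-6,"roll":0},
  {"fingers":5,"tx":0,"ty":0,"tz":-6,"roll":0},
  {"fingers":5,"tx":0,"ty":0,"tz":-6,"roll":0},
])

```text
time_s: 22.58
eef_pos: [0.6691, 0.1847, 0.2626]
tool_rot: [-2.013, -2.408, 0.001]
contact_force: [0.3, -0.3, -0.7]
grip_width: 0.586
grasp_force: 0.0
```

Run:
```python
from h import *
s=snap('top');print(pin(s,'car_1',8)); t=snap('scene');print(pin(t,'car_1',8))
plan((.598,-.0895,.25,1.476),(.57,-.255,.25,1.585))
```

```text
[(0.65, [0.3625, -0.0623, 0.0006], [264, 259]), (0.59, [0.6482, 0.1954, 0.0335], [176, 165]), (0.46, [0.5977, -0.0851, 0.01], [269, 181]), (0.45, [0.6642, 0.1677, 0.0506], [185, 158]), (0.43, [0.6682, 0.1863, 0.077], [177, 155]), (0.43, [0.5238, 0.0211, 0.0026], [235, 206]), (0.37, [0.5771, 0.1804, 0.1513], [175, 180])]
[(0.82, [0.5984, -0.0889, 0.0162], [248, 241]), (0.79, [0.5704, -0.2578, 0.0158], [181, 263]), (0.73, [0.5034, 0.4143, 0.0002], [359, 168]), (0.66, [0.3575, -0.0663, 0.0], [210, 194]), (0.55, [0.5233, 0.016, 0.0001], [264, 215])]
t 22.78 tcp [0.6675 0.1852 0.2586] phi 0.179 j7 0.14 F [ 0.1 -0.1 -0.6] gw 0.581 gf 0.0 tilt [-0.009 -0.001]
tx -25.80 ty -11.71 tz 0.93 roll -1.297
tx -41.59 ty -17.41 tz 0.97 roll -1.406
```

Emit:
apply_moves([
  {"fingers":5,"tx":-25.8,"ty":-11.7,"tz":0,"roll":-1},
  {"fingers":5,"tx":-25.8,"ty":-11.7,"tz":0,"roll":-1},
  {"fingers":5,"tx":-25.8,"ty":-11.7,"tz":0,"roll":-1},
  {"fingers":5,"tx":-25.8,"ty":-11.7,"tz":0,"roll":-1},
  {"fingers":5,"tx":-25.8,"ty":-11.7,"tz":0,"roll":-1},
  {"fingers":5,"tx":-25.8,"ty":-11.7,"tz":0,"roll":-1},
  {"fingers":5,"tx":-25.8,"ty":-11.7,"tz":0,"roll":-1},
  {"fingers":5,"tx":-25.8,"ty":-11.7,"tz":0,"roll":-1},
  {"fingers":5,"tx":-25.8,"ty":-11.7,"tz":0,"roll":-1},
  {"fingers":5,"tx":-25.8,"ty":-11.7,"tz":0,"roll":-1},
])

```text
time_s: 23.62
eef_pos: [0.5985, -0.0891, 0.2595]
tool_rot: [-0.616, -3.073, 0.002]
contact_force: [-0.2, 0.8, -0.2]
grip_width: 0.587
grasp_force: 0.0
```

Emit:
apply_moves([
  {"fingers":5,"tx":0,"ty":0,"tz":4,"roll":-0.3},
  {"fingers":5,"tx":0,"ty":0,"tz":8,"roll":-0.3},
  {"fingers":5,"tx":0,"ty":0,"tz":12,"roll":-0.3},
  {"fingers":5,"tx":0,"ty":0,"tz":15,"roll":-0.3},
  {"fingers":5,"tx":0,"ty":0,"tz":15,"roll":-0.3},
  {"fingers":5,"tx":0,"ty":0,"tz":15,"roll":-0.3},
])

```text
time_s: 24.12
eef_pos: [0.597, -0.0882, 0.109]
tool_rot: [-0.146, -3.128, 0.002]
contact_force: [0.5, 1.1, 0.4]
grip_width: 0.588
grasp_force: 0.0
```

Run:
```python
from h import *
s=snap('scene');print(pin(s,'car_1',4))
plan((.598,-.0890,.023,1.476))
```

```text
[(0.72, [0.5242, 0.0171, -0.0006], [265, 215]), (0.68, [0.3595, -0.065, 0.0006], [210, 194]), (0.66, [0.5998, -0.0891, 0.0161], [248, 242]), (0.57, [0.5695, -0.2561, 0.0131], [181, 263])]
t 24.22 tcp [ 0.5991 -0.0892  0.1121] phi 1.478 j7 1.79 F [ 0.1 -0.9  1.3] gw 0.584 gf 0.0 tilt [-0.005 -0.001]
tx 0.07 ty 0.02 tz 8.91 roll 0.002
```

Emit:
apply_moves([
  {"fingers":5,"tx":0,"ty":0,"tz":4,"roll":0},
  {"fingers":5,"tx":0,"ty":0,"tz":7,"roll":0},
  {"fingers":5,"tx":0,"ty":0,"tz":8.8,"roll":0},
  {"fingers":5,"tx":0,"ty":0,"tz":8.8,"roll":0},
  {"fingers":1.5,"tx":0,"ty":0,"tz":8.8,"roll":0},
  {"fingers":1.5,"tx":0,"ty":0,"tz":8.8,"roll":0},
  {"fingers":1.5,"tx":0,"ty":0,"tz":8.8,"roll":0},
  {"fingers":1.5,"tx":0,"ty":0,"tz":8.8,"roll":0},
  {"fingers":1.5,"tx":0,"ty":0,"tz":8.8,"roll":0},
])

```text
time_s: 24.97
eef_pos: [0.5991, -0.0899, 0.025]
tool_rot: [-0.145, -3.136, 0.0]
contact_force: [-0.9, 0.4, 8.6]
grip_width: 0.312
grasp_force: 59.9
```

Emit:
apply_moves([
  {"fingers":1.5,"tx":0,"ty":0,"tz":-2,"roll":0},
  {"fingers":1.5,"tx":0,"ty":0,"tz":-5,"roll":0},
  {"fingers":1.5,"tx":0,"ty":0,"tz":-9,"roll":0},
  {"fingers":1.5,"tx":0,"ty":0,"tz":-13,"roll":0},
  {"fingers":1.5,"tx":0,"ty":0,"tz":-17,"roll":0},
  {"fingers":1.5,"tx":0,"ty":0,"tz":-21,"roll":0},
  {"fingers":1.5,"tx":0,"ty":0,"tz":-23,"roll":0},
  {"fingers":1.5,"tx":0,"ty":0,"tz":-23,"roll":0},
])

```text
time_s: 25.63
eef_pos: [0.6011, -0.0906, 0.2593]
tool_rot: [0.146, 3.135, 0.001]
contact_force: [0.7, -0.8, -0.6]
grip_width: 0.306
grasp_force: 59.8
```

Run:
```python
from h import *
s=snap('scene');print(pin(s,'car_1',5)); 
s=snap('top');cv2.imwrite('pics/d1.png',cv2.resize(s['frame'][100:220,130:230,::-1],None,fx=5,fy=5,interpolation=cv2.INTER_CUBIC))
plan((.68,.2,.25,.63),(.64,.16,.25,.63))
```

```text
[(0.65, [0.5698, -0.2564, 0.013], [181, 263]), (0.58, [0.6025, -0.0884, 0.2506], [249, 163]), (0.47, [0.3608, -0.0667, -0.0001], [210, 195]), (0.47, [0.5244, 0.0198, 0.001], [266, 214])]
t 25.78 tcp [ 0.5985 -0.0896  0.2525] phi 1.479 j7 1.73 F [ 0.2  0.5 -0.4] gw 0.315 gf 59.8 tilt [-0.006  0.   ]
tx -5.44 ty 29.58 tz 0.20 roll 0.849
tx -1.83 ty 25.23 tz 0.23 roll 0.849
```

View pics/d1.png

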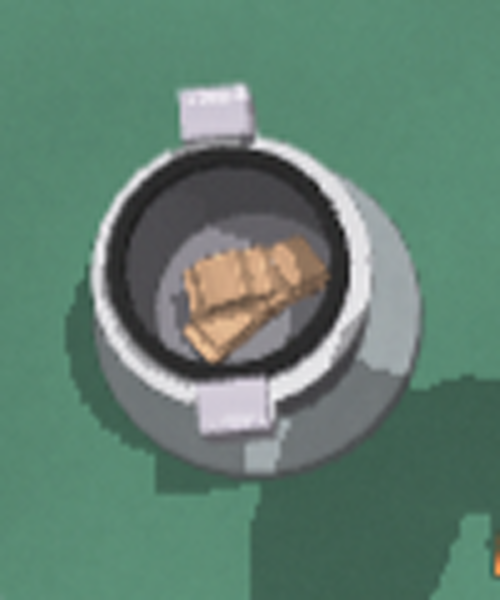

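Three cars are in the drum, piled low in the bore (px 180-330, 240-360), with free floor at the +x side (px 240,220). Car_a goes there.

Emit:
apply_moves([
  {"fingers":1.5,"tx":-6,"ty":28,"tz":0,"roll":0},
  {"fingers":1.5,"tx":-6,"ty":28,"tz":0,"roll":0},
  {"fingers":1.5,"tx":-6,"ty":28,"tz":0,"roll":0},
  {"fingers":1.5,"tx":-6,"ty":28,"tz":0,"roll":0},
  {"fingers":1.5,"tx":-6,"ty":28,"tz":0,"roll":0},
  {"fingers":1.5,"tx":-6,"ty":28,"tz":0,"roll":0},
  {"fingers":1.5,"tx":-6,"ty":28,"tz":0,"roll":0},
  {"fingers":1.5,"tx":-6,"ty":28,"tz":0,"roll":0},
  {"fingers":1.5,"tx":-6,"ty":28,"tz":0,"roll":0},
  {"fingers":1.5,"tx":-6,"ty":28,"tz":0,"roll":0},
])

```text
time_s: 26.62
eef_pos: [0.6837, 0.183, 0.2499]
tool_rot: [-0.145, -3.129, 0.004]
contact_force: [0.5, -0.8, -0.1]
grip_width: 0.311
grasp_force: 59.8
```

Run:
```python
from h import *
plan((.688,.186,.13,1.476))
```

```text
t 26.62 tcp [0.6837 0.183  0.2499] phi 1.478 j7 1.36 F [ 0.5 -0.8 -0.1] gw 0.311 gf 59.8 tilt [-0.009 -0.002]
tx -0.51 ty 0.37 tz 11.99 roll 0.002
```

Emit:
apply_moves([
  {"fingers":1.5,"tx":-0.3,"ty":0.3,"tz":4,"roll":0},
  {"fingers":1.5,"tx":-0.3,"ty":0.3,"tz":8,"roll":0},
  {"fingers":1.5,"tx":-0.3,"ty":0.3,"tz":11,"roll":0},
  {"fingers":1.5,"tx":-0.3,"ty":0.3,"tz":12,"roll":0},
  {"fingers":1.5,"tx":-0.3,"ty":0.3,"tz":12,"roll":0},
  {"fingers":4.2,"tx":-0.3,"ty":0.3,"tz":12,"roll":0},
  {"fingers":4.2,"tx":-0.3,"ty":0.3,"tz":12,"roll":0},
  {"fingers":4.2,"tx":-0.3,"ty":0.3,"tz":12,"roll":0},
  {"fingers":4.2,"tx":-0.3,"ty":0.3,"tz":8,"roll":0},
  {"fingers":4.2,"tx":-0.3,"ty":0.3,"tz":4,"roll":0},
])

```text
time_s: 27.45
eef_pos: [0.6861, 0.1863, 0.2118]
tool_rot: [-0.144, -3.129, 0.003]
contact_force: [1.0, 0.6, 0.8]
grip_width: 0.491
grasp_force: 0.0
```

Emit:
apply_moves([
  {"fingers":5,"tx":0,"ty":0,"tz":-4,"roll":0},
  {"fingers":5,"tx":0,"ty":0,"tz":-5,"roll":0},
  {"fingers":5,"tx":0,"ty":0,"tz":-5,"roll":0},
  {"fingers":5,"tx":0,"ty":0,"tz":-5,"roll":0},
])

```text
time_s: 27.78
eef_pos: [0.6882, 0.1863, 0.2636]
tool_rot: [-0.145, -3.135, -0.001]
contact_force: [-0.3, -1.3, -0.5]
grip_width: 0.586
grasp_force: 0.0
```

Run:
```python
from h import *
s=snap('top');print(pin(s,'car_1',8)); t=snap('scene');print(pin(t,'car_1',8))
plan((.5705,-.2555,.255,1.585))
```

```text
[(0.73, [0.5219, 0.0215, 0.0018], [235, 207]), (0.66, [0.5708, -0.2561, 0.0127], [326, 188]), (0.59, [0.681, 0.1971, 0.0611], [174, 152]), (0.57, [0.3637, -0.0615, -0.0014], [264, 258]), (0.49, [0.6479, 0.194, 0.0336], [177, 165]), (0.48, [0.667, 0.1874, 0.0719], [177, 156]), (0.45, [0.6652, 0.1692, 0.0485], [184, 158]), (0.3, [0.7388, -0.264, 0.0024], [325, 136])]
[(0.68, [0.5702, -0.2547, 0.0142], [182, 262]), (0.64, [0.5231, 0.0192, 0.0006], [265, 214]), (0.59, [0.3557, -0.0644, -0.0001], [210, 194])]
t 27.98 tcp [0.687  0.1865 0.2602] phi 1.479 j7 1.36 F [-0.  -0.3 -0.4] gw 0.587 gf 0.0 tilt [-0.009 -0.001]
tx 7.53 ty -45.08 tz 0.66 roll -0.106
```

Emit:
apply_moves([
  {"fingers":5,"tx":3.8,"ty":-22.5,"tz":0,"roll":0},
  {"fingers":5,"tx":3.8,"ty":-22.5,"tz":0,"roll":0},
  {"fingers":5,"tx":3.8,"ty":-22.5,"tz":0,"roll":0},
  {"fingers":5,"tx":3.8,"ty":-22.5,"tz":0,"roll":0},
  {"fingers":5,"tx":3.8,"ty":-22.5,"tz":0,"roll":0},
  {"fingers":5,"tx":3.8,"ty":-22.5,"tz":0,"roll":0},
  {"fingers":5,"tx":3.8,"ty":-22.5,"tz":0,"roll":0},
  {"fingers":5,"tx":3.8,"ty":-22.5,"tz":0,"roll":0},
])

```text
time_s: 28.65
eef_pos: [0.6283, -0.0356, 0.2615]
tool_rot: [-0.149, -3.13, 0.001]
contact_force: [0.0, 1.7, 0.3]
grip_width: 0.583
grasp_force: 0.0
```

Emit:
apply_moves([
  {"fingers":5,"tx":3.7,"ty":-22.5,"tz":0,"roll":-0.1},
  {"fingers":5,"tx":3.7,"ty":-22.5,"tz":0,"roll":-0.1},
  {"fingers":5,"tx":3.7,"ty":-22.5,"tz":0,"roll":-0.1},
  {"fingers":5,"tx":3.7,"ty":-22.5,"tz":0,"roll":-0.1},
  {"fingers":5,"tx":3.7,"ty":-22.5,"tz":0,"roll":-0.1},
  {"fingers":5,"tx":3.7,"ty":-22.5,"tz":0,"roll":-0.1},
  {"fingers":5,"tx":3.7,"ty":-22.5,"tz":0,"roll":-0.1},
  {"fingers":5,"tx":3.7,"ty":-22.5,"tz":0,"roll":-0.1},
  {"fingers":5,"tx":3.7,"ty":-22.5,"tz":4,"roll":-0.1},
  {"fingers":5,"tx":3.7,"ty":-22.5,"tz":8,"roll":-0.1},
])

```text
time_s: 29.48
eef_pos: [0.5737, -0.2525, 0.1827]
tool_rot: [0.019, -3.139, 0.001]
contact_force: [1.7, -0.0, -1.4]
grip_width: 0.586
grasp_force: 0.0
```

Emit:
apply_moves([
  {"fingers":5,"tx":0,"ty":0,"tz":4,"roll":0},
  {"fingers":5,"tx":0,"ty":0,"tz":7,"roll":0},
  {"fingers":5,"tx":0,"ty":0,"tz":7,"roll":0},
])

```text
time_s: 29.73
eef_pos: [0.5682, -0.2497, 0.1055]
tool_rot: [0.019, -3.125, -0.005]
contact_force: [-0.0, 1.2, 0.9]
grip_width: 0.582
grasp_force: 0.0
```

Run:
```python
from h import *
s=snap('scene');print(pin(s,'car_1',4))
plan((.570,-.2555,.024,1.585))
```

```text
[(0.77, [0.5237, 0.0178, -0.0002], [265, 215]), (0.68, [0.5717, -0.2569, 0.0162], [181, 263]), (0.59, [0.3581, -0.065, 0.0013], [210, 194])]
t 29.83 tcp [ 0.571  -0.2527  0.1121] phi 1.582 j7 2.19 F [ 0.4 -0.7  1.8] gw 0.59 gf 0.0 tilt [-0.009  0.   ]
tx 0.03 ty -0.28 tz 8.81 roll -0.003
```

Emit:
apply_moves([
  {"fingers":5,"tx":0,"ty":-0.3,"tz":4,"roll":0},
  {"fingers":5,"tx":0,"ty":-0.3,"tz":7,"roll":0},
  {"fingers":5,"tx":0,"ty":-0.3,"tz":8.7,"roll":0},
  {"fingers":5,"tx":0,"ty":-0.3,"tz":8.7,"roll":0},
  {"fingers":1.5,"tx":0,"ty":-0.3,"tz":8.7,"roll":0},
  {"fingers":1.5,"tx":0,"ty":-0.3,"tz":8.7,"roll":0},
  {"fingers":1.5,"tx":0,"ty":-0.3,"tz":8.7,"roll":0},
  {"fingers":1.5,"tx":0,"ty":-0.3,"tz":8.7,"roll":0},
  {"fingers":1.5,"tx":0,"ty":-0.3,"tz":8.7,"roll":0},
])

```text
time_s: 30.58
eef_pos: [0.572, -0.2578, 0.0285]
tool_rot: [0.014, -3.139, 0.001]
contact_force: [-0.3, 2.2, 9.1]
grip_width: 0.309
grasp_force: 59.9
```

Emit:
apply_moves([
  {"fingers":1.5,"tx":0,"ty":0,"tz":-2,"roll":0},
  {"fingers":1.5,"tx":0,"ty":0,"tz":-5,"roll":0},
  {"fingers":1.5,"tx":0,"ty":0,"tz":-9,"roll":0},
  {"fingers":1.5,"tx":0,"ty":0,"tz":-13,"roll":0},
  {"fingers":1.5,"tx":0,"ty":0,"tz":-17,"roll":0},
  {"fingers":1.5,"tx":0,"ty":0,"tz":-21,"roll":0},
  {"fingers":1.5,"tx":0,"ty":0,"tz":-23,"roll":0},
  {"fingers":1.5,"tx":0,"ty":0,"tz":-23,"roll":0},
])

```text
time_s: 31.25
eef_pos: [0.5735, -0.2596, 0.2631]
tool_rot: [-0.012, 3.138, -0.005]
contact_force: [0.8, -0.5, -0.2]
grip_width: 0.31
grasp_force: 59.7
```

Run:
```python
from h import *
s=snap('scene');print(pin(s,'car_1',5)); 
s=snap('top','d2full.png');cv2.imwrite('pics/d2.png',cv2.resize(s['frame'][100:220,130:230,::-1],None,fx=5,fy=5,interpolation=cv2.INTER_CUBIC))
plan((.65,.16,.25,1.585))
```

```text
[(0.72, [0.574, -0.258, 0.2478], [168, 183]), (0.62, [0.3619, -0.0665, 0.0023], [210, 194]), (0.61, [0.5236, 0.0227, 0.0004], [267, 214])]
t 31.4 tcp [ 0.5714 -0.2578  0.2561] phi 1.579 j7 2.14 F [-0.4  0.5 -0.6] gw 0.308 gf 59.7 tilt [-0.006 -0.   ]
tx -8.19 ty 41.72 tz 0.55 roll -0.006
```

View pics/d2.png

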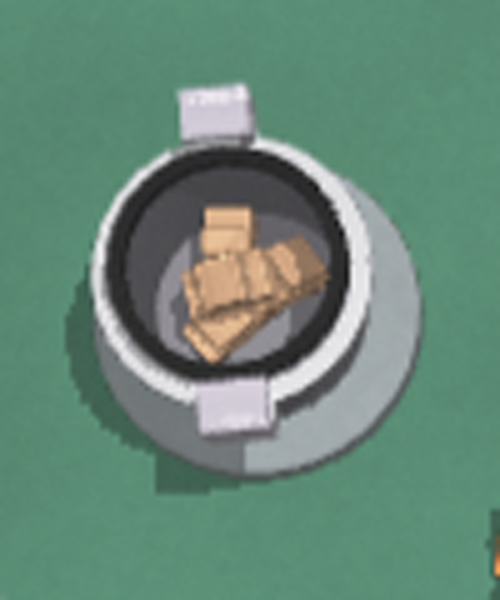

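Emit:
apply_moves([
  {"fingers":1.5,"tx":-3.9,"ty":21,"tz":0,"roll":0},
  {"fingers":1.5,"tx":-3.9,"ty":21,"tz":0,"roll":0},
  {"fingers":1.5,"tx":-3.9,"ty":21,"tz":0,"roll":0},
  {"fingers":1.5,"tx":-3.9,"ty":21,"tz":0,"roll":0},
  {"fingers":1.5,"tx":-3.9,"ty":21,"tz":0,"roll":0},
  {"fingers":1.5,"tx":-3.9,"ty":21,"tz":0,"roll":0},
  {"fingers":1.5,"tx":-3.9,"ty":21,"tz":0,"roll":0},
  {"fingers":1.5,"tx":-3.9,"ty":21,"tz":0,"roll":0},
])

```text
time_s: 32.07
eef_pos: [0.6082, -0.0472, 0.254]
tool_rot: [0.014, -3.133, 0.002]
contact_force: [-0.1, -1.5, 0.1]
grip_width: 0.311
grasp_force: 59.7
```

Emit:
apply_moves([
  {"fingers":1.5,"tx":-3.9,"ty":21.2,"tz":0,"roll":-0.8},
  {"fingers":1.5,"tx":-3.9,"ty":21.2,"tz":0,"roll":-0.8},
  {"fingers":1.5,"tx":-3.9,"ty":21.2,"tz":0,"roll":-0.8},
  {"fingers":1.5,"tx":-3.9,"ty":21.2,"tz":0,"roll":-0.8},
  {"fingers":1.5,"tx":-3.9,"ty":21.2,"tz":0,"roll":-0.8},
  {"fingers":1.5,"tx":-3.9,"ty":21.2,"tz":0,"roll":-0.8},
  {"fingers":1.5,"tx":-3.9,"ty":21.2,"tz":0,"roll":-0.8},
  {"fingers":1.5,"tx":-3.9,"ty":21.2,"tz":0,"roll":-0.8},
  {"fingers":1.5,"tx":-3.9,"ty":21.2,"tz":0,"roll":-0.8},
  {"fingers":1.5,"tx":-3.9,"ty":21.2,"tz":0,"roll":-0.8},
])

```text
time_s: 32.9
eef_pos: [0.6463, 0.1625, 0.2546]
tool_rot: [1.224, -2.886, -0.003]
contact_force: [0.1, -0.4, -0.9]
grip_width: 0.306
grasp_force: 59.6
```

Run:
```python
from h import *
plan((.6455,.166,.12,2.4))
```

```text
t 32.9 tcp [0.6463 0.1625 0.2546] phi 2.373 j7 2.2 F [ 0.1 -0.4 -0.9] gw 0.306 gf 59.6 tilt [-0.007 -0.001]
tx -0.28 ty 0.24 tz 13.46 roll -0.027
```

Emit:
apply_moves([
  {"fingers":1.5,"tx":0,"ty":0.1,"tz":4,"roll":0},
  {"fingers":1.5,"tx":0,"ty":0.1,"tz":8,"roll":0},
  {"fingers":1.5,"tx":0,"ty":0.1,"tz":11,"roll":0},
  {"fingers":1.5,"tx":0,"ty":0.1,"tz":13,"roll":0},
  {"fingers":1.5,"tx":0,"ty":0.1,"tz":13,"roll":0},
  {"fingers":4.2,"tx":0,"ty":0.1,"tz":13,"roll":0},
  {"fingers":4.2,"tx":0,"ty":0.1,"tz":13,"roll":0},
  {"fingers":4.2,"tx":0,"ty":0.1,"tz":13,"roll":0},
  {"fingers":4.2,"tx":0,"ty":0.1,"tz":9,"roll":0},
  {"fingers":4.2,"tx":0,"ty":0.1,"tz":5,"roll":0},
])

```text
time_s: 33.73
eef_pos: [0.644, 0.1653, 0.2051]
tool_rot: [1.23, -2.88, -0.004]
contact_force: [2.1, 1.0, 0.5]
grip_width: 0.494
grasp_force: 0.0
```

Emit:
apply_moves([
  {"fingers":5,"tx":2,"ty":0,"tz":-4,"roll":0},
  {"fingers":5,"tx":6,"ty":0,"tz":-5,"roll":0},
  {"fingers":5,"tx":10,"ty":0,"tz":-5,"roll":0},
  {"fingers":5,"tx":12,"ty":0,"tz":-5,"roll":0},
  {"fingers":5,"tx":12,"ty":0,"tz":-5,"roll":0},
])

```text
time_s: 34.15
eef_pos: [0.5611, 0.0739, 0.2583]
tool_rot: [1.225, -2.89, -0.005]
contact_force: [0.9, -0.9, 0.7]
grip_width: 0.588
grasp_force: 0.0
```

Run:
```python
from h import *
s=snap('top');print(pin(s,'car_1',8)); t=snap('scene')
for q in ('lid','lid_grip','lid_lug','drum_mouth','drum_claw'): print(q,pin(s,q,2),pin(t,q,2))
a=cv2.resize(s['frame'][100:220,120:240],(400,400),interpolation=cv2.INTER_CUBIC);b=cv2.resize(t['frame'][110:240,300:430],(400,400),interpolation=cv2.INTER_CUBIC)
cv2.imwrite('pics/d3.png',np.hstack([a,b])[:,:,::-1])
print(blob(s,.046,(.51,.4175),(0,0,0),(180,255,60),.04))
plan((.51,.4175,.25,1.2+np.pi/2))
```

```text
[(0.57, [0.362, -0.0632, -0.0014], [264, 259]), (0.51, [0.6661, 0.1946, 0.0677], [175, 156]), (0.42, [0.5221, 0.0208, 0.0045], [235, 206])]
lid [(0.96, [0.5073, 0.4177, 0.0001], [105, 214]), (0.26, [0.6976, 0.3939, 0.0004], [114, 153])] [(0.78, [0.5051, 0.4143, 0.0035], [360, 167])]
lid_grip [] [(0.75, [0.5453, 0.4945, 0.0126], [386, 163]), (0.71, [0.7594, -0.1289, -0.0012], [273, 297])]
lid_lug [(0.83, [0.5401, 0.4942, 0.0126], [79, 203]), (0.24, [0.5101, 0.4219, 0.0298], [100, 212])] [(0.67, [0.5378, 0.4956, 0.0149], [385, 162])]
drum_mouth [(0.82, [0.6635, 0.1815, 0.1532], [175, 150]), (0.71, [0.4176, -0.0749, 0.065], [268, 238])] [(0.65, [0.6612, 0.1829, 0.1508], [352, 175])]
drum_claw [(0.84, [0.578, 0.1769, 0.1535], [177, 180])] [(0.76, [0.573, 0.1774, 0.1514], [326, 159])]
{'c': array([0.5076, 0.4125]), 'mean': array([0.5075, 0.4126], dtype=float32), 'size': array([67.9, 11.3]), 'rect': np.float64(1.18), 'pca': np.float32(1.182)}
t 34.8 tcp [0.5625 0.0789 0.2551] phi 2.379 j7 2.24 F [ 0.7  0.8 -0.5] gw 0.591 gf 0.0 tilt [-0.007 -0.001]
tx -20.85 ty 27.19 tz 0.52 roll -0.392
```

View pics/d3.png

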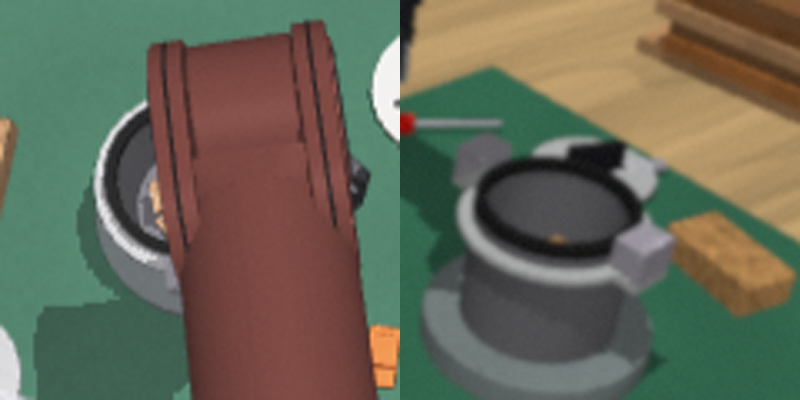

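Emit:
apply_moves([
  {"fingers":5,"tx":-20.6,"ty":27.2,"tz":0,"roll":1.15},
  {"fingers":5,"tx":-20.6,"ty":27.2,"tz":0,"roll":1.15},
  {"fingers":5,"tx":-20.6,"ty":27.2,"tz":0,"roll":1.15},
  {"fingers":5,"tx":-20.6,"ty":27.2,"tz":0,"roll":1.15},
  {"fingers":5,"tx":-20.6,"ty":27.2,"tz":0,"roll":1.15},
  {"fingers":5,"tx":-20.6,"ty":27.2,"tz":0,"roll":1.15},
  {"fingers":5,"tx":-20.6,"ty":27.2,"tz":0,"roll":1.15},
  {"fingers":5,"tx":-20.6,"ty":27.2,"tz":0,"roll":1.15},
  {"fingers":5,"tx":-20.6,"ty":27.2,"tz":0,"roll":1.15},
  {"fingers":5,"tx":-20.6,"ty":27.2,"tz":0,"roll":1.15},
])

```text
time_s: 35.63
eef_pos: [0.5048, 0.4223, 0.2541]
tool_rot: [-0.532, -3.087, 0.002]
contact_force: [0.3, 0.2, -0.7]
grip_width: 0.586
grasp_force: 0.0
```

Emit:
apply_moves([
  {"fingers":4,"tx":0,"ty":0,"tz":0,"roll":1.1},
  {"fingers":4,"tx":0,"ty":0,"tz":0,"roll":1.1},
  {"fingers":4,"tx":0,"ty":0,"tz":0,"roll":1.1},
  {"fingers":4,"tx":0,"ty":0,"tz":0,"roll":1.1},
  {"fingers":4,"tx":0,"ty":0,"tz":0,"roll":1.1},
  {"fingers":4,"tx":0,"ty":0,"tz":0,"roll":1.1},
  {"fingers":4,"tx":0,"ty":0,"tz":0,"roll":1.1},
  {"fingers":4,"tx":0,"ty":0,"tz":0,"roll":1.1},
  {"fingers":4,"tx":0,"ty":0,"tz":0,"roll":1.1},
  {"fingers":4,"tx":0,"ty":0,"tz":0,"roll":1.1},
])

```text
time_s: 36.47
eef_pos: [0.508, 0.4158, 0.2553]
tool_rot: [-2.076, -2.351, 0.008]
contact_force: [-0.7, 1.2, 0.3]
grip_width: 0.47
grasp_force: 0.0
```

Run:
```python
from h import *
s=snap('top');print(pin(s,'car_1',8)); t=snap('scene')
for q in ('lid','lid_grip','lid_lug'): print(q,pin(s,q,2),pin(t,q,2))
a=cv2.resize(s['frame'][100:220,120:240],(400,400),interpolation=cv2.INTER_CUBIC);b=cv2.resize(t['frame'][110:240,300:430],(400,400),interpolation=cv2.INTER_CUBIC)
cv2.imwrite('pics/d4.png',np.hstack([a,b])[:,:,::-1])
plan((.508,.4155,.024,-.386))
```

```text
[(0.67, [0.6641, 0.1974, 0.0658], [174, 157]), (0.66, [0.5232, 0.0234, 0.0005], [234, 206]), (0.65, [0.6499, 0.1925, 0.0352], [177, 164]), (0.52, [0.3641, -0.0613, 0.0001], [264, 258]), (0.43, [0.6787, 0.1943, 0.0588], [176, 153]), (0.42, [0.6728, 0.1656, 0.0456], [186, 156]), (0.37, [0.6396, 0.1709, 0.0594], [183, 166])]
lid [(0.92, [0.5078, 0.4183, 0.0005], [105, 214])] [(0.57, [0.5042, 0.4135, 0.0042], [360, 167])]
lid_grip [(0.62, [0.5107, 0.4219, 0.0289], [101, 212]), (0.29, [0.6651, -0.4405, -0.0033], [383, 158])] [(0.78, [0.5103, 0.4185, 0.0351], [364, 159])]
lid_lug [(0.7, [0.7394, -0.2592, 0.0057], [324, 135]), (0.64, [0.5418, 0.4959, 0.0084], [78, 203])] [(0.78, [0.5434, 0.4938, 0.0158], [386, 162]), (0.26, [0.7334, -0.263, 0.0013], [213, 318])]
t 36.92 tcp [0.5082 0.4156 0.2556] phi 0.129 j7 -0.43 F [ 0.8  0.1 -0.7] gw 0.469 gf 0.0 tilt [-0.007 -0.   ]
tx -0.02 ty 0.14 tz 23.16 roll 0.515
```

View pics/d4.png

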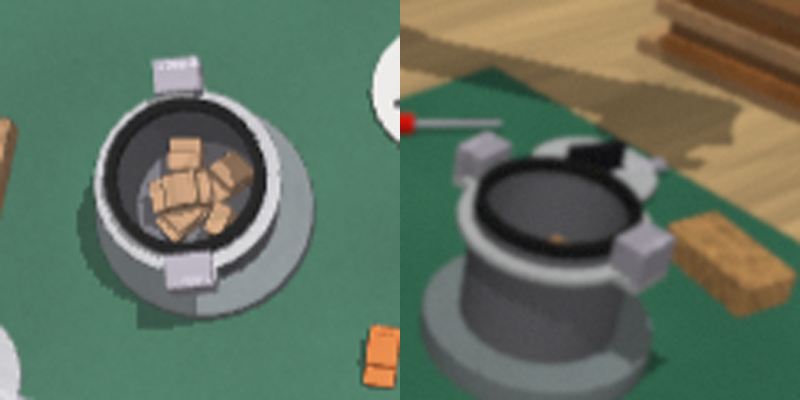

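All five cars lie low in the drum (left px 150-250, 140-240), and the lid is in place. Now the lid.

Emit:
apply_moves([
  {"fingers":4,"tx":0.1,"ty":0.1,"tz":3,"roll":0.51},
  {"fingers":4,"tx":0.1,"ty":0.1,"tz":6,"roll":0.51},
  {"fingers":4,"tx":0.1,"ty":0.1,"tz":9,"roll":0.51},
  {"fingers":4,"tx":0.1,"ty":0.1,"tz":12,"roll":0.51},
  {"fingers":4,"tx":0.1,"ty":0.1,"tz":15,"roll":0.51},
  {"fingers":4,"tx":0.1,"ty":0.1,"tz":17,"roll":0.51},
  {"fingers":4,"tx":0.1,"ty":0.1,"tz":17,"roll":0.51},
  {"fingers":4,"tx":0.1,"ty":0.1,"tz":17,"roll":0.51},
])

```text
time_s: 37.58
eef_pos: [0.5075, 0.4164, 0.0851]
tool_rot: [-2.599, -1.759, 0.012]
contact_force: [0.3, 0.1, 0.7]
grip_width: 0.468
grasp_force: 0.0
```

Run:
```python
from h import *
t=snap('scene')
for q in ('lid','lid_grip'): print(q,pin(t,q,2))
plan((.508,.4165,.024,-.386))
```

```text
lid [(0.77, [0.5052, 0.4128, 0.0011], [359, 168])]
lid_grip [(0.7, [0.7726, -0.0279, 0.0006], [311, 280]), (0.61, [0.5101, 0.4165, 0.0364], [363, 159])]
t 37.73 tcp [0.5089 0.4173 0.0876] phi -0.381 j7 -0.83 F [-0.8 -0.1 -0.3] gw 0.468 gf 0.0 tilt [-0.005  0.002]
tx -0.11 ty -0.02 tz 6.36 roll 0.005
```

Emit:
apply_moves([
  {"fingers":4,"tx":-0.1,"ty":0,"tz":3.5,"roll":0},
  {"fingers":4,"tx":-0.1,"ty":0,"tz":6.2,"roll":0},
  {"fingers":4,"tx":-0.1,"ty":0,"tz":6.2,"roll":0},
  {"fingers":0.5,"tx":-0.1,"ty":0,"tz":6.2,"roll":0},
  {"fingers":0.5,"tx":-0.1,"ty":0,"tz":6.2,"roll":0},
  {"fingers":0.5,"tx":-0.1,"ty":0,"tz":6.2,"roll":0},
  {"fingers":0.5,"tx":-0.1,"ty":0,"tz":6.2,"roll":0},
  {"fingers":0.5,"tx":-0.1,"ty":0,"tz":6.2,"roll":0},
  {"fingers":0.5,"tx":-0.1,"ty":0,"tz":6.2,"roll":0},
])

```text
time_s: 38.48
eef_pos: [0.5085, 0.4166, 0.0262]
tool_rot: [-2.599, -1.758, 0.004]
contact_force: [-1.1, -1.3, 8.1]
grip_width: 0.148
grasp_force: 60.3
```

Run:
```python
from h import *
plan((.508,.4165,.20,-.386))
```

```text
t 38.48 tcp [0.5085 0.4166 0.0262] phi -0.381 j7 -0.79 F [-1.1 -1.3  8.1] gw 0.148 gf 60.3 tilt [-0.004  0.002]
tx -0.02 ty -0.13 tz -17.38 roll 0.005
```

Emit:
apply_moves([
  {"fingers":0.5,"tx":0,"ty":0,"tz":-2,"roll":0},
  {"fingers":0.5,"tx":0,"ty":0,"tz":-5,"roll":0},
  {"fingers":0.5,"tx":0,"ty":0,"tz":-8,"roll":0},
  {"fingers":0.5,"tx":0,"ty":0,"tz":-12,"roll":0},
  {"fingers":0.5,"tx":0,"ty":0,"tz":-16,"roll":0},
  {"fingers":0.5,"tx":0,"ty":0,"tz":-19,"roll":0},
  {"fingers":0.5,"tx":0,"ty":0,"tz":-22,"roll":0},
  {"fingers":0.5,"tx":0,"ty":0,"tz":-22,"roll":0},
  {"fingers":0.5,"tx":0,"ty":0,"tz":-22,"roll":0},
])

```text
time_s: 39.23
eef_pos: [0.5094, 0.4161, 0.2461]
tool_rot: [-2.598, -1.757, 0.003]
contact_force: [-0.5, -0.2, -4.1]
grip_width: 0.148
grasp_force: 59.1
```

Run:
```python
from h import *
t=snap('scene')
for q in ('lid','lid_grip','lid_lug'): print(q,pin(t,q,2))
plan((.661,.182,.25,.065))
```

```text
lid [(0.75, [0.505, 0.4147, 0.2195], [373, 106]), (0.63, [0.599, -0.0891, 0.0034], [248, 245])]
lid_grip [(0.62, [0.6598, 0.1819, 0.1495], [351, 175]), (0.61, [0.5087, 0.4183, 0.2545], [377, 95])]
lid_lug [(0.79, [0.5415, 0.4943, 0.2349], [402, 99])]
t 39.43 tcp [0.5078 0.4155 0.242 ] phi -0.381 j7 -0.9 F [ 0.4  0.9 -2.6] gw 0.149 gf 59.1 tilt [-0.009 -0.002]
tx -15.98 ty 22.91 tz -0.89 roll -0.446
```

Run:
```python
from h import *
s=snap('top'); t=snap('scene')
for v,nm in((s,'top'),(t,'scene')):
    im=rectify(v,.150,.56,.76,.08,.28,2000); g=cv2.cvtColor(im,cv2.COLOR_RGB2HSV)[:,:,2]
    m=(g<62).astype(np.uint8); m=cv2.morphologyEx(m,cv2.MORPH_OPEN,np.ones((3,3)))
    n,l,st,c=cv2.connectedComponentsWithStats(m); k=1+np.argmax(st[1:,4])
    cs=max(cv2.findContours((l==k).astype(np.uint8),cv2.RETR_EXTERNAL,cv2.CHAIN_APPROX_NONE)[0],key=len)
    h=cv2.convexHull(cs); (cx,cy),(a,b),th=cv2.fitEllipse(h)
    print(nm,'ring centre',round(.76-cy/2000,4),round(.28-cx/2000,4),'axes mm',a/2,b/2)
for q in ('drum_mouth','drum_claw'):
    print(q,pin(s,q,2),pin(t,q,2))
# claw tops: light lavender on top plane .16
for v in (s,):
    im=rectify(v,.16,.54,.79,.05,.31,2000); im=cv2.resize(im,(520,500))
    cv2.imwrite('pics/claw.png',im[:,:,::-1])
```

```text
top ring centre 0.6569 0.1814 axes mm 132.80027770996094 135.798828125
scene ring centre 0.6619 0.179 axes mm 131.8774871826172 159.5682830810547
drum_mouth [(0.84, [0.664, 0.1809, 0.1563], [175, 149]), (0.54, [0.573, -0.2586, -0.0025], [326, 188])] [(0.91, [0.6601, 0.1812, 0.1499], [351, 175])]
drum_claw [(0.56, [0.5777, 0.1782, 0.1539], [176, 180])] [(0.68, [0.5729, 0.1756, 0.1544], [326, 159]), (0.57, [0.6669, -0.4351, 0.0008], [120, 336])]
```

View pics/claw.png

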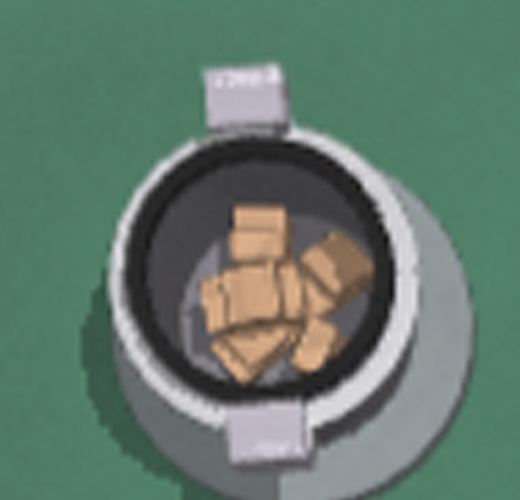

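Claw tops are at (243,93) and (267,428) in this map. That puts the drum axis near (0.660, 0.182) with a yaw of about 0.07.

Emit:
apply_moves([
  {"fingers":0.5,"tx":-16,"ty":22.8,"tz":-0.8,"roll":-0.45},
  {"fingers":0.5,"tx":-16,"ty":22.8,"tz":-0.8,"roll":-0.45},
  {"fingers":0.5,"tx":-16,"ty":22.8,"tz":-0.8,"roll":-0.45},
  {"fingers":0.5,"tx":-16,"ty":22.8,"tz":-0.8,"roll":-0.45},
  {"fingers":0.5,"tx":-16,"ty":22.8,"tz":-0.8,"roll":-0.45},
  {"fingers":0.5,"tx":-16,"ty":22.8,"tz":-0.8,"roll":-0.45},
  {"fingers":0.5,"tx":-16,"ty":22.8,"tz":-0.8,"roll":-0.45},
  {"fingers":0.5,"tx":-16,"ty":22.8,"tz":-0.8,"roll":-0.45},
  {"fingers":0.5,"tx":-16,"ty":22.8,"tz":-0.8,"roll":-0.45},
  {"fingers":0.5,"tx":-16,"ty":22.8,"tz":-0.8,"roll":-0.45},
])

```text
time_s: 40.57
eef_pos: [0.6605, 0.183, 0.2502]
tool_rot: [-2.14, -2.292, 0.008]
contact_force: [1.5, 0.9, -3.1]
grip_width: 0.149
grasp_force: 59.3
```

Emit:
apply_moves([
  {"fingers":0.5,"tx":0,"ty":0,"tz":2,"roll":0},
  {"fingers":0.5,"tx":0,"ty":0,"tz":4,"roll":0},
  {"fingers":0.5,"tx":0,"ty":0,"tz":5.5,"roll":0},
  {"fingers":0.5,"tx":0,"ty":0,"tz":5.5,"roll":0},
  {"fingers":0.5,"tx":0,"ty":0,"tz":5.5,"roll":0},
  {"fingers":0.5,"tx":0,"ty":0,"tz":5.5,"roll":0},
])

```text
time_s: 41.07
eef_pos: [0.6604, 0.1836, 0.1967]
tool_rot: [-2.139, -2.295, 0.006]
contact_force: [1.0, -0.2, -2.3]
grip_width: 0.152
grasp_force: 59.2
```

Run:
```python
from h import *
t=snap('scene')
for q in ('lid','lid_grip','lid_lug','drum_mouth','drum_claw'): print(q,pin(t,q,2))
plan((.6595,.182,.168,.069))
cv2.imwrite('pics/l1.png',cv2.resize(t['frame'][120:230,290:420,::-1],None,fx=5,fy=5,interpolation=cv2.INTER_CUBIC))
```

```text
lid [(0.84, [0.655, 0.1808, 0.1707], [351, 167])]
lid_grip [(0.68, [0.6598, 0.1871, 0.2038], [356, 156])]
lid_lug [(0.63, [0.6553, 0.2718, 0.1849], [377, 152])]
drum_mouth [(0.66, [0.6618, 0.1835, 0.1515], [352, 175])]
drum_claw [(0.7, [0.5745, 0.1756, 0.1528], [326, 159])]
t 41.37 tcp [0.6606 0.1825 0.1962] phi 0.069 j7 -0.01 F [ 0.3 -0.2 -2.6] gw 0.149 gf 59.2 tilt [-0.006 -0.   ]
tx -0.04 ty -0.09 tz 2.82 roll -0.000
```

View pics/l1.png

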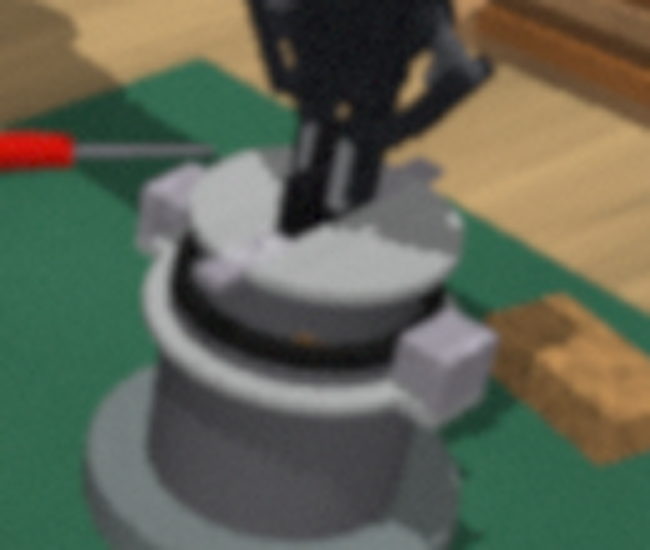

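The lid hovers over the mouth, with its lugs (220,270) and (415,170) crosswise to the claws (170,200) and (445,360). I'm lowering it now.

Emit:
apply_moves([
  {"fingers":0.5,"tx":0,"ty":0,"tz":1,"roll":0},
  {"fingers":0.5,"tx":0,"ty":0,"tz":1.8,"roll":0},
  {"fingers":0.5,"tx":0,"ty":0,"tz":2.4,"roll":0},
  {"fingers":0.5,"tx":0,"ty":0,"tz":2.8,"roll":0},
  {"fingers":0.5,"tx":0,"ty":0,"tz":2.8,"roll":0},
  {"fingers":0.5,"tx":0,"ty":0,"tz":2.8,"roll":0},
  {"fingers":0.5,"tx":0,"ty":0,"tz":2.8,"roll":0},
])

```text
time_s: 41.95
eef_pos: [0.6603, 0.1825, 0.1681]
tool_rot: [-2.141, -2.293, 0.007]
contact_force: [-2.0, -0.0, 2.2]
grip_width: 0.145
grasp_force: 59.9
```

Run:
```python
from h import *
t=snap('scene')
for q in ('lid','lid_grip'): print(q,pin(t,q,2))
plan((.6595,.182,.160,.069))
```

```text
lid [(0.61, [0.6547, 0.181, 0.1421], [349, 177])]
lid_grip [(0.74, [0.3897, -0.2585, 0.0669], [148, 205]), (0.61, [0.66, 0.1837, 0.1781], [354, 165])]
t 42.1 tcp [0.6603 0.1825 0.168 ] phi 0.069 j7 -0.0 F [-1.7  0.3  1.3] gw 0.145 gf 59.9 tilt [-0.006 -0.   ]
tx -0.04 ty -0.08 tz 0.80 roll -0.000
```

Emit:
apply_moves([
  {"fingers":0.5,"tx":0,"ty":-0.1,"tz":0.4,"roll":0},
  {"fingers":0.5,"tx":0,"ty":-0.1,"tz":0.8,"roll":0},
  {"fingers":0.5,"tx":0,"ty":-0.1,"tz":0.9,"roll":0},
  {"fingers":0.5,"tx":0,"ty":-0.1,"tz":0.9,"roll":0},
  {"fingers":0.5,"tx":0,"ty":-0.1,"tz":0.9,"roll":0},
])

```text
time_s: 42.52
eef_pos: [0.6603, 0.1825, 0.1595]
tool_rot: [-2.142, -2.294, 0.004]
contact_force: [1.0, 0.6, 8.2]
grip_width: 0.147
grasp_force: 60.7
```

Run:
```python
from h import *
t=snap('scene')
for q in ('lid','lid_grip'): print(q,pin(t,q,2))
plan((.6595,.182,.1595,.069))
```

```text
lid [(0.78, [0.6544, 0.1836, 0.1353], [349, 178]), (0.47, [0.5655, -0.2538, 0.0004], [182, 265])]
lid_grip [(0.74, [0.6584, 0.1847, 0.168], [353, 168])]
t 42.67 tcp [0.6603 0.1825 0.1596] phi 0.069 j7 0.0 F [ 2.  -0.2  7. ] gw 0.146 gf 60.7 tilt [-0.004  0.   ]
tx -0.04 ty -0.08 tz 0.01 roll -0.000
```

Emit:
apply_moves([
  {"fingers":0.5,"tx":0,"ty":0,"tz":0,"roll":0.1},
  {"fingers":0.5,"tx":0,"ty":0,"tz":0,"roll":0.2},
  {"fingers":0.5,"tx":0,"ty":0,"tz":0,"roll":0.3},
  {"fingers":0.5,"tx":0,"ty":0,"tz":0,"roll":0.4},
  {"fingers":0.5,"tx":0,"ty":0,"tz":0,"roll":0.5},
  {"fingers":0.5,"tx":0,"ty":0,"tz":0,"roll":0.6},
  {"fingers":0.5,"tx":0,"ty":0,"tz":0,"roll":0.7},
  {"fingers":0.5,"tx":0,"ty":0,"tz":0,"roll":0.8},
  {"fingers":0.5,"tx":0,"ty":0,"tz":0,"roll":0.9},
  {"fingers":0.5,"tx":0,"ty":0,"tz":0,"roll":0.9},
])

```text
time_s: 43.5
eef_pos: [0.6598, 0.1827, 0.1592]
tool_rot: [-2.931, -1.126, 0.008]
contact_force: [-0.2, 0.3, 7.2]
grip_width: 0.147
grasp_force: 60.8
```

Run:
```python
from h import *
t=snap('scene')
for q in ('lid','lid_lug'): print(q,pin(t,q,2))
print(ctrl.get_obs()['torque'])
plan((.6603,.1825,.1595,-1.5))
```

```text
lid [(0.74, [0.6548, 0.1809, 0.1331], [348, 180])]
lid_lug [(0.93, [0.7231, 0.2383, 0.1449], [386, 182])]
[ 0.23301732 -0.07606067 -0.33736892]
t 43.65 tcp [0.6598 0.1827 0.1593] phi -0.832 j7 -0.81 F [-0.2 -0.1  6.7] gw 0.15 gf 60.8 tilt [-0.005  0.   ]
tx 0.02 ty 0.05 tz -0.02 roll 0.668
```

Emit:
apply_moves([
  {"fingers":0.5,"tx":0,"ty":0,"tz":0,"roll":0.08},
  {"fingers":0.5,"tx":0,"ty":0,"tz":0,"roll":0.16},
  {"fingers":0.5,"tx":0,"ty":0,"tz":0,"roll":0.24},
  {"fingers":0.5,"tx":0,"ty":0,"tz":0,"roll":0.32},
  {"fingers":0.5,"tx":0,"ty":0,"tz":0,"roll":0.4},
  {"fingers":0.5,"tx":0,"ty":0,"tz":0,"roll":0.47},
  {"fingers":0.5,"tx":0,"ty":0,"tz":0,"roll":0.54},
  {"fingers":0.5,"tx":0,"ty":0,"tz":0,"roll":0.6},
  {"fingers":0.5,"tx":0,"ty":0,"tz":0,"roll":0.6},
])

```text
time_s: 44.4
eef_pos: [0.6598, 0.1827, 0.1592]
tool_rot: [-3.134, -0.214, 0.008]
contact_force: [-0.1, 0.3, 6.5]
grip_width: 0.146
grasp_force: 60.7
```

Run:
```python
from h import *
t=snap('scene')
for q in ('lid','lid_lug'): print(q,pin(t,q,2))
print(ctrl.get_obs()['torque'])
plan((.6603,.1825,.1595,-1.5))
```

```text
lid [(0.96, [0.6543, 0.1807, 0.1361], [348, 179])]
lid_lug [(0.89, [0.7436, 0.1958, 0.1457], [381, 191])]
[ 0.30002612 -0.15323065 -0.20933919]
t 44.55 tcp [0.6598 0.1827 0.1593] phi -1.431 j7 -1.34 F [-0.   1.2  5.8] gw 0.145 gf 60.7 tilt [-0.005  0.   ]
tx 0.05 ty 0.03 tz -0.02 roll 0.069
```

Emit:
apply_moves([
  {"fingers":0.5,"tx":0,"ty":0,"tz":0,"roll":0.04},
  {"fingers":0.5,"tx":0,"ty":0,"tz":0,"roll":0.08},
  {"fingers":0.5,"tx":0,"ty":0,"tz":0,"roll":0.11},
  {"fingers":0.5,"tx":0,"ty":0,"tz":0,"roll":0.11},
  {"fingers":0.5,"tx":0,"ty":0,"tz":0,"roll":0.11},
])

```text
time_s: 44.97
eef_pos: [0.6598, 0.1826, 0.1593]
tool_rot: [-3.141, -0.047, 0.008]
contact_force: [0.2, 0.4, 6.8]
grip_width: 0.149
grasp_force: 60.7
```

Run:
```python
from h import *
print(ctrl.get_obs()['torque'])
plan((.6603,.1825,.1595,-1.5))
```

```text
[ 0.25818647 -0.18484395  0.05262616]
t 44.97 tcp [0.6598 0.1826 0.1593] phi -1.541 j7 -1.44 F [0.2 0.4 6.8] gw 0.149 gf 60.7 tilt [-0.005  0.   ]
tx 0.05 ty 0.02 tz -0.02 roll -0.041
```

Emit:
apply_moves([
  {"fingers":0.5,"tx":0,"ty":0,"tz":0,"roll":0.03},
  {"fingers":0.5,"tx":0,"ty":0,"tz":0,"roll":0.06},
  {"fingers":0.5,"tx":0,"ty":0,"tz":0,"roll":0.06},
  {"fingers":0.5,"tx":0,"ty":0,"tz":0,"roll":0.06},
])

```text
time_s: 45.3
eef_pos: [0.6598, 0.1826, 0.1594]
tool_rot: [3.141, -0.044, -0.008]
contact_force: [-0.0, -1.2, 8.0]
grip_width: 0.15
grasp_force: 72.7
```

Run:
```python
from h import *
print(ctrl.get_obs()['torque'])
t=snap('scene'); print(pin(t,'lid_lug',2))
plan((.6603,.1825,.1595,-1.5))
```

```text
[-0.03115723 -0.08613158  1.67656852]
[(0.61, [0.7414, 0.1823, 0.1468], [376, 192]), (0.6, [0.7364, -0.2652, 0.0004], [213, 319])]
t 45.4 tcp [0.6598 0.1826 0.1594] phi -1.599 j7 -1.49 F [ 0.2 -0.8  7.7] gw 0.146 gf 72.7 tilt [-0.005 -0.001]
tx 0.05 ty 0.01 tz -0.01 roll -0.099
```

Torque jumped to 1.7 N m, so the lid is at the stop. I'll let it rise gently, release it and retreat.

Emit:
apply_moves([
  {"fingers":0.5,"tx":0,"ty":0,"tz":-0.2,"roll":-0.02},
  {"fingers":0.5,"tx":0,"ty":0,"tz":-0.4,"roll":-0.03},
  {"fingers":0.5,"tx":0,"ty":0,"tz":-0.6,"roll":-0.03},
  {"fingers":0.5,"tx":0,"ty":0,"tz":-0.65,"roll":-0.03},
  {"fingers":0.5,"tx":0,"ty":0,"tz":-0.65,"roll":-0.03},
])

```text
time_s: 45.82
eef_pos: [0.6594, 0.1826, 0.1651]
tool_rot: [3.141, -0.001, -0.01]
contact_force: [5.4, -0.3, -0.8]
grip_width: 0.151
grasp_force: 61.8
```

Run:
```python
from h import *
print(ctrl.get_obs()['torque'])
t=snap('scene'); print(pin(t,'lid_lug',2),pin(t,'lid',2))
plan((.6603,.1825,.1595,-1.5))
```

```text
[ 0.18774746 -1.24090656  1.04371103]
[(0.92, [0.7454, 0.1831, 0.1508], [378, 192])] [(0.85, [0.655, 0.1827, 0.1419], [350, 177]), (0.38, [0.6936, 0.3961, 0.0023], [403, 199])]
t 45.97 tcp [0.6594 0.1826 0.1651] phi -1.571 j7 -1.47 F [ 5.5  0.2 -0.7] gw 0.147 gf 61.8 tilt [-0.006 -0.   ]
tx 0.09 ty 0.01 tz 0.56 roll -0.071
```

Emit:
apply_moves([
  {"fingers":3,"tx":0,"ty":0,"tz":0,"roll":0},
  {"fingers":3,"tx":0,"ty":0,"tz":0,"roll":0},
  {"fingers":3,"tx":0,"ty":0,"tz":0,"roll":0},
  {"fingers":3,"tx":0,"ty":0,"tz":-2,"roll":0},
  {"fingers":3,"tx":0,"ty":0,"tz":-5,"roll":0},
  {"fingers":3,"tx":0,"ty":0,"tz":-9,"roll":0},
  {"fingers":3,"tx":0,"ty":0,"tz":-12,"roll":0},
])

```text
time_s: 46.55
eef_pos: [0.6595, 0.1821, 0.2873]
tool_rot: [3.141, -0.002, -0.011]
contact_force: [0.6, 0.6, 0.7]
grip_width: 0.354
grasp_force: 0.0
```

Emit:
apply_moves([
  {"fingers":3,"tx":0,"ty":-4,"tz":0,"roll":0},
  {"fingers":3,"tx":0,"ty":-8,"tz":0,"roll":0},
  {"fingers":3,"tx":0,"ty":-12,"tz":0,"roll":0},
  {"fingers":3,"tx":0,"ty":-16,"tz":0,"roll":0},
  {"fingers":3,"tx":0,"ty":-20,"tz":0,"roll":0},
  {"fingers":3,"tx":0,"ty":-20,"tz":0,"roll":0},
  {"fingers":3,"tx":0,"ty":-20,"tz":0,"roll":0},
])

```text
time_s: 47.13
eef_pos: [0.6588, 0.3859, 0.2834]
tool_rot: [3.14, 0.006, -0.014]
contact_force: [0.8, -0.1, 1.5]
grip_width: 0.351
grasp_force: 0.0
```

Run:
```python
from h import *
plan((.6603,.1825,.1595,-1.5))
s=snap('top');t=snap('scene')
for q in ('lid','lid_grip','lid_lug','drum_claw','handle_a_tip'): print(q,pin(s,q,2),pin(t,q,3))
a=cv2.resize(s['frame'][100:200,120:240],(400,400),interpolation=cv2.INTER_CUBIC) if 0 else cv2.resize(s['frame'][100:220,120:240],(400,400),interpolation=cv2.INTER_CUBIC)
b=cv2.resize(t['frame'][130:240,300:410],(400,400),interpolation=cv2.INTER_CUBIC)
cv2.imwrite('pics/f1.png',np.hstack([a,b])[:,:,::-1])
```

```text
t 47.13 tcp [0.6588 0.3859 0.2834] phi -1.567 j7 -1.8 F [ 0.8 -0.1  1.5] gw 0.351 gf 0.0 tilt [-0.009 -0.002]
tx 0.18 ty 20.32 tz 12.42 roll -0.067
lid [] [(0.73, [0.6543, 0.1833, 0.1424], [350, 176]), (0.61, [0.388, -0.2579, 0.0668], [148, 205])]
lid_grip [(0.93, [0.6608, 0.1854, 0.1682], [173, 149])] [(0.93, [0.6584, 0.1864, 0.1749], [354, 166])]
lid_lug [(0.76, [0.7451, 0.1845, 0.1486], [174, 122])] [(0.91, [0.7441, 0.185, 0.1524], [378, 191]), (0.5, [0.4225, -0.0746, 0.0644], [217, 189]), (0.33, [0.7745, -0.0297, -0.0005], [311, 281])]
drum_claw [(0.95, [0.5801, 0.1745, 0.1528], [177, 179])] [(0.95, [0.5707, 0.1768, 0.1531], [326, 159])]
handle_a_tip [(0.65, [0.42, -0.0731, 0.0673], [268, 238]), (0.44, [0.6581, 0.1814, 0.1433], [176, 153])] [(0.66, [0.4211, -0.0694, 0.0647], [218, 188]), (0.31, [0.6565, 0.1813, 0.1423], [350, 177])]
```

View pics/f1.png

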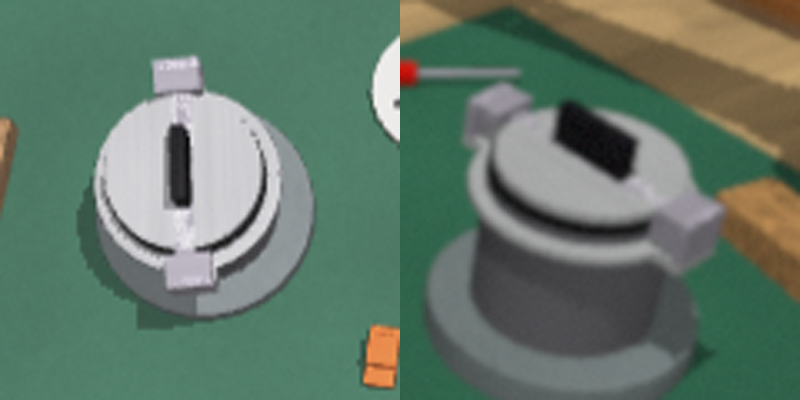

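Run:
```python
from h import *
s=snap('top'); print(blob(s,.186,(.66,.1825),(0,0,0),(180,255,60),.04))
im=rectify(s,.16,.54,.79,.05,.31,2000); im=cv2.resize(im,(520,500)); cv2.imwrite('pics/f2.png',im[:,:,::-1])
```

```text
{'c': array([0.656 , 0.1804]), 'mean': array([0.6558, 0.1803], dtype=float32), 'size': array([66.2, 15.1]), 'rect': np.float64(0.027), 'pca': np.float32(0.043)}
```

View pics/f2.png

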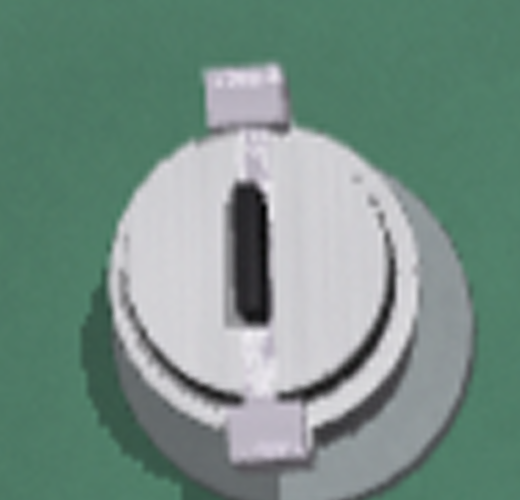

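The bar and lugs (260,160)–(258,365) run under both claws (245,95) and (270,430). The lid is level and locked, so I'm handing in.

```bash
python3 -c "
from cell import ctrl
print(ctrl.close_job())"
```

```text
the job is handed in; nothing more can be done
None
```

Both clamps are open, all five wooden cars are in the drum, and the lid is turned to its stop and released; its lock is judged from the turning torque and the final pictures. The job was handed in at about 47 s, but no verdict came back.

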